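Read the orange-banded parcel label with the hand reader

ROBOT

A 6-joint arm with a two-finger parallel gripper is mounted at the origin on the work surface; the furniture and walls round the work are solid. World frame = base frame: x ahead of the robot, y to its left, z up, the work surface at z = 0. Lengths are in mm, angles in rad, forces in N, time in s.
With the tool pointing down it reaches from about 400 to 925 mm from the base axis. Payload 12.5 kg.
Tool frame: the origin (TCP) lies between the finger pads; the fingertips stand 14 mm ahead of it and the grasp point (between the pads) lies 5 mm behind it; x points along the fingers, y is the direction in which the jaws open and shut, and the axes are right-handed (so a half turn about x gives the same grasp; the last joint's range is limited). The gripper opens to 95 mm and grips with 3 to 60 N. Pads are 20 mm wide; open, the fingers measure 119 mm over their backs; the gripper's body (75 mm by 180 mm) begins 59 mm behind the grasp point.
Start: joints at [1.067, 0.491, 1.559, -0, 1.092, -0.106], TCP at [242.104, 576.221, 228.661] pointing down, gripper open.
Joint ranges: [-3.1, 3.1], [-0.84, 2.19], [0.05, 2.79], [-1.13, 4.28], [0.06, 2.93], [-2.69, 2.69]. Speed limits (rad/s): [2.22, 2.22, 2.79, 3.14, 3.14, 3.14].

INTERFACE

Orientations are given as [roll, pitch, yaw] about the fixed x, y, z axes, in that order (R = Rz(yaw) Ry(pitch) Rx(roll)).
In Python, from cell import env, cams gives the robot as it stands.
- The arm moves only by the tool carry_out, never from a script. Its arguments are lists of equal length, an entry for each row: "grip": the closure, from -1 (fully open) to 1 (shut); "linear": the shift along the tool's x, y, z scaled (see below), a list of three; "turn": the turn about the tool's x scaled (see below). In form: {"grip": [grip, ...], "linear": [[tx, ty, tz], ...], "turn": [turn, ...]}. A call has 1 to 5 rows; each row shifts and turns the commanded pose from where the row before left it, along the tool's axes as they then stand; what a row does not reach is not made up. The controller multiplies each number of a shift by 0.5 m and each number of a turn by 180 degrees. A row lasts 1/10 s, in which the tool goes at most 50 mm and 8.59 degrees, less where a joint would pass 70% of its speed; a pose out of reach is approached as far as the arm can. A call with a number of a shift or a turn outside -1 to 1 is refused whole. A call with a gripper value outside its range is refused whole. The fingers move at their own pace and stop on an object; the grip force is fixed at half the most. Time passes only in rows, so rows that do not move let the fingers close. It gives the time, the measured TCP pose, the force and the opening at its end, in the units of the state.
- env.state(): the state, without advancing time (a new reading comes with each control period).
- cams.read_camera(name): name is "scene" or "top" or "wrist"; returns the picture (420x560x3 uint8, blue, green, red); there is no depth.
- cams.camera_info(name): a dict with "fx", "fy", "cx", "cy" (pixels), "view" (4x4, takes a point from world to camera coordinates). Camera axes: x right, y down, z forward; pixel columns grow to the right and rows downward; lengths in mm; the calibration is good to about 2 mm. The wrist camera is an equidistant fisheye: a pixel r from the principal point sees the ray r / f radians off the axis. A picture is of the moment at which its call begins: read the wrist's pose just before it. camera_info takes no time and is no camera call; for the wrist camera it gives the pose at the moment of the call.
- env.job_done(): hands the job in, once; it reports no verdict.
The state is a dict: "t": time; "joints": joint angles; "qvel": joint speeds; "tau": joint torques, N m; "eef_pos": TCP position; "tcp_rot": TCP orientation; "ft_force": force on the tool from outside, world axes, zero at the start; "moment": the same for the moment, N m; "opening": opening from 0.0 (shut) to 1.0 (fully open).
Only numpy, scipy, OpenCV 4.12 (cv2) and the standard library are available. Lean on these libraries where they do the work, as an engineer would, in place of code of your own. Each camera call takes 0.05 s, during which the arm holds its last target. There are 200 camera calls.

TASK

Take the label reader off its charging dock and aim it squarely at the barcode under the orange band, its window about 6 cm off and its long side along the row of bars; hold it steady there for two seconds without touching the parcel or its easel. Do not read the label with the blue band. Then set the reader gently back down in its dock, upright, let go of it there, and leave everything else where it is.

Things in the scene. Friction and masses are not known exactly. Their poses are not given: they have to be found in the camera images.
- reader: Hand label reader, 118 mm tall, about 0.16 kg, standing in its dock. Grey head 44 (x) x 64 (y) x 26 mm; above it a grey neck, then a white grip with black sides, 34 (x) x 28 mm (y), from 38 to 118 mm up, blue trigger patch. Origin: centre of the flat underside, which is the window and looks along -z. z: up along the grip; y: long side of the head.
- dock: Black charging dock fixed to the table, 72 x 92 x 16 mm, with a recess 54 (x) x 74 mm (y) for the reader's head (5 mm play each side), its floor 8 mm above the table, 8 mm below the rim. Origin: centre of its underside, z up. The reader starts in its middle, axes alike; half a turn fits as well.
- label_orange: White label 90 x 64 mm on a carton on a tilted easel: orange band along its upper edge, below it a row of black bars 26 mm high, 62 mm long. Origin: middle of the bars, on the face (24 mm below the band's centre). z: outward normal, leaning 30 to 42 degrees from vertical towards the robot's side; y: level, along the row of bars; x: up the slope. Top of easel under 0.15 m high.
- label_blue: White label 90 x 64 mm on a carton on a tilted easel: blue band along its upper edge, below it a row of black bars 26 mm high, 62 mm long. Origin: middle of the bars, on the face (24 mm below the band's centre). z: outward normal, leaning 30 to 42 degrees from vertical towards the robot's side; y: level, along the row of bars; x: up the slope. Top of easel under 0.15 m high. Not to be read.
- tape_roll: Bystander: roll of white labels lying flat, 80 x 80 x 50 mm. Origin: centre of its underside.
- bottle_mid: Bystander: white tablet bottle with a red-edged label, diameter 40, height 88 mm, standing between the easels. Origin: centre of its underside.
- bottle_right: Bystander: white tablet bottle, diameter 40, height 88 mm, standing at the right. Origin: centre of its underside.
- kit_box: Bystander: small white and red carton standing upright, 24 x 78 x 112 mm. Origin: centre of its underside.
- marker: Bystander: marker pen with a red cap, lying, 18 x 128 x 15 mm. Origin: centre of its underside.
- stapler: Bystander: blue desk stapler, 30 x 129 x 43 mm. Origin: centre of its underside.
- counter: Bystander: light-grey hand tally counter, 33 x 48 x 52 mm. Origin: centre of its underside.
- glue: Bystander: yellow glue stick with a dark cap, diameter 28, height 90 mm, standing. Origin: centre of its underside.
- easel_orange: Steel easel, fixed to the table, with a stiff friction tilt hinge, carrying the 112 x 78 x 24 mm carton with the orange-banded label; not to be pushed. Foot 110 x 130 x 8 mm; origin: centre of the foot's underside; its front (-x) faces the robot. The plate rises from a hinge near the front edge of the foot.
- easel_blue: Steel easel, fixed to the table, with a stiff friction tilt hinge, carrying the 112 x 78 x 24 mm carton with the blue-banded label; not to be pushed. Foot 110 x 130 x 8 mm; origin: centre of the foot's underside; its front (-x) faces the robot. The plate rises from a hinge near the front edge of the foot.
Mind the look-alikes: they are no part of the job. Several things have the shape of the dock; the one meant has the colours described above.

How it is judged (in metres and radians):
On the way, in this order (a step that is already met when the one before it is completed fails the run):
1. the reader is lifted clear of its dock (more than 50 mm) (z of reader in the frame of dock above 0.058 m), for 0.1 s.
2. the reader is aimed at the orange-banded bars, still for 1 s: 40 to 90 mm off, within 14 mm sideways, square within 10 deg, long side along the bars within 15 deg (z of reader in the frame of label_orange between 0.04 and 0.09 m and z of label_orange in the frame of reader below 0 m and x of label_orange in the frame of reader between -0.014 and 0.014 m and y of label_orange in the frame of reader between -0.014 and 0.014 m and angle between the z axis of reader and the z axis of label_orange, either way round below 0.175 rad and angle between the y axis of reader and the y axis of label_orange, either way round below 0.26 rad and linear speed of reader below 0.03 m/s and angular speed of reader below 0.25 rad/s), for 1 s.
At the end, for the whole second after the job is handed in: The reader stands upright (within 4.5 degrees), window down, at rest and released in its dock's recess: within 8 mm of the dock's centre along either side and on its floor (within 3.5 mm) (x of reader in the frame of dock between -0.008 and 0.008 m and y of reader in the frame of dock between -0.008 and 0.008 m and z of reader in the frame of dock between 0.004 and 0.0115 m and angle between reader's own z axis and vertical below 0.08 rad and linear speed of reader below 0.02 m/s and contact force between the fingers and reader below 0.1 N); the robot touches nothing.
It fails at once if the blue-banded label is read (reader aimed at it, by the same limits, and still) (z of reader in the frame of label_blue between 0.04 and 0.09 m and z of label_blue in the frame of reader below 0 m and x of label_blue in the frame of reader between -0.014 and 0.014 m and y of label_blue in the frame of reader between -0.014 and 0.014 m and angle between the z axis of reader and the z axis of label_blue, either way round below 0.175 rad and angle between the y axis of reader and the y axis of label_blue, either way round below 0.26 rad and linear speed of reader below 0.03 m/s and angular speed of reader below 0.25 rad/s).
It fails at once if the reader touches a parcel or easel (more than 1 N) (contact force between reader and easel_orange above 1 N or contact force between reader and easel_blue above 1 N).
It fails at once if a parcel label or its easel is pushed (label moved more than 10 mm) (distance of any of label_orange, label_blue from where it was at the start of the episode above 0.01 m).
It fails at once if the reader is dropped (not held while more than 20 mm above the dock's floor) or slammed into the dock (over 0.35 m/s in the last 6 mm) ((contact force between the fingers and reader below 0.05 N and z of reader in the frame of dock above 0.028 m) or (z of reader in the frame of dock below 0.014 m and linear speed of reader above 0.35 m/s)).
It fails at once if a bystander is moved more than 30 mm (distance of any of tape_roll, bottle_mid, bottle_right, kit_box, marker, stapler, counter, glue from where it was at the start of the episode above 0.03 m).
It also fails if it takes over 48 s, if anything falls off the work surface, if the arm or the gripper's body presses on something with over 40 N, if the wrist force passes 120 N, or if a joint passes its speed limit or range.

## Working session

There is one attempt and no reset: what is moved stays moved. The work goes in short steps, Python scripts to look and compute and a tool call to move; the robot and the scene stay as the last step left them, time stands still between calls to the robot, and variables do not carry over. Pictures are saved under pics/ and viewed, about 8 in all and at most 12, crops included, and the job is handed in when it is done.

Besides the shell and the picture viewer there is one more tool, called after "Request:" as name(argument=value, ...) on one line, values as JSON. carry_out: Moves the arm, as the interface text tells. Shifts and turns lie within -1 to 1; 1 stands for 0.5 m of shift or 180 degrees of turn. Its arguments: {"type":"object","properties":{"grip":{"type":"array"},"linear":{"type":"array"},"turn":{"type":"array"}},"required":["grip","linear","turn"]}

```bash
ls; mkdir -p pics; python3 - <<'E'
from cell import env,cams
import cv2,numpy as np
print(env.state())
for n in("scene","top","wrist"):
    i=cams.camera_info(n); print(n,{k:np.round(v,3).tolist() for k,v in i.items()})
    cv2.imwrite(f"pics/{n}0.png",cams.read_camera(n))
E
```

```text
pics
{'t': 0.0, 'joints': array([ 1.06741596e+00,  4.91556169e-01,  1.55947111e+00, -3.73978791e-06,
        1.09168671e+00, -1.05581351e-01]), 'qvel': array([-0.00073126,  0.00150133,  0.00056719, -0.00015313, -0.00072497,
       -0.00128605]), 'tau': array([-1.97860652e-03, -6.12618971e+01, -2.58176547e+01,  6.93080225e-02,
        4.82662779e-02, -5.40854410e-05]), 'eef_pos': array([241.97358463, 576.00272878, 228.05638537]), 'tcp_rot': array([-1.6734198 ,  1.56967499, -2.07121709]), 'ft_force': array([-0.7343749 ,  0.05805985, -0.4685087 ]), 'moment': array([ 0.01981882, -0.00634131, -0.02687309]), 'opening': 1.0035710180361015}
scene {'fx': 455.778, 'fy': 455.778, 'cx': 281.964, 'cy': 204.833, 'view': [[0.487, -0.874, 0.008, -251.038], [-0.364, -0.212, -0.907, 213.224], [0.794, 0.438, -0.421, 896.269], [0.0, 0.0, 0.0, 1.0]]}
top {'fx': 464.437, 'fy': 464.437, 'cx': 286.538, 'cy': 213.283, 'view': [[0.013, -1.0, -0.003, -33.725], [-0.996, -0.012, -0.094, 448.899], [0.094, 0.004, -0.996, 1484.194], [0.0, 0.0, 0.0, 1.0]]}
wrist {'fx': 325.192, 'fy': 325.192, 'cx': 277.382, 'cy': 209.564, 'view': [[0.388, 0.922, -0.001, -624.422], [0.888, -0.373, 0.27, -29.158], [0.249, -0.105, -0.963, 391.327], [0.0, 0.0, 0.0, 1.0]]}
```

View pics/scene0.png

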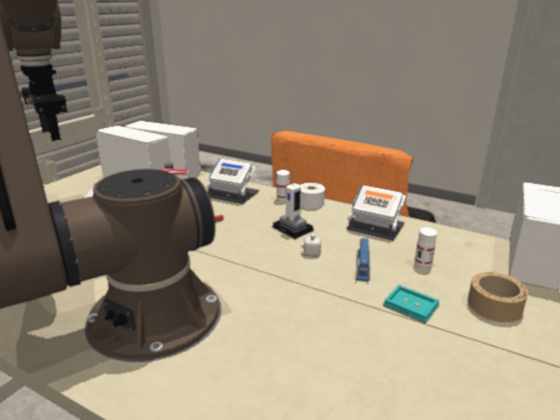

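View pics/top0.png

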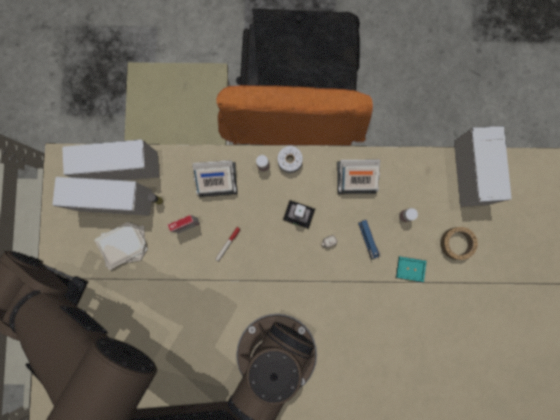

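```bash
cat > h.py <<'E'
import numpy as np,cv2
def ray(i,u,v):
    V=np.array(i["view"]);R,t=V[:3,:3],V[:3,3]
    x,y=(u-i["cx"])/i["fx"],(v-i["cy"])/i["fy"]
    return -R.T@t, R.T@np.array([x,y,1.])
def fray(i,u,v):
    V=np.array(i["view"]);R,t=V[:3,:3],V[:3,3]
    x,y=(u-i["cx"])/i["fx"],(v-i["cy"])/i["fy"];r=np.hypot(x,y)+1e-12
    return -R.T@t, R.T@np.array([x/r*np.sin(r),y/r*np.sin(r),np.cos(r)])
def plane(o,d,z): return o+d*(z-o[2])/d[2]
def tri(*rays):
    A=np.zeros((3,3));b=np.zeros(3);Ps=[]
    for o,d in rays:
        d=d/np.linalg.norm(d);P=np.eye(3)-np.outer(d,d);A+=P;b+=P@o;Ps.append((o,P))
    p=np.linalg.solve(A,b);return p,[round(float(np.linalg.norm(P@(p-o))),1) for o,P in Ps]
E
python3 - <<'E'
from cell import env,cams
import cv2,numpy as np
from h import *
s=cv2.imread("pics/scene0.png");t=cv2.imread("pics/top0.png")
c=lambda im,x,y:cv2.resize(im[y:y+50,x:x+66],None,fx=6,fy=6,interpolation=cv2.INTER_CUBIC)
cv2.imwrite("pics/crop1.png",np.vstack([np.hstack([c(s,345,185),c(t,328,155)]),np.hstack([c(s,262,186),c(t,266,190)])]))
for n,im in(("scene",s),("top",t)):
    h=cv2.cvtColor(im,cv2.COLOR_BGR2HSV)
    for nm,lo,hi in(("or",(5,130,110),(18,255,255)),("bl",(105,100,60),(125,255,255))):
        k,_,st,ce=cv2.connectedComponentsWithStats(cv2.inRange(h,lo,hi))
        print(n,nm,[(st[j].tolist(),ce[j].round(1).tolist()) for j in range(1,k) if st[j][4]>12])
ti=cams.camera_info("top")
for nm,u,v,z in(("dock",299,214,16),("or",360,177,100),("bl",214,181,100)): print(nm,plane(*ray(ti,u,v),z).round())
E
```

```text
scene or [([271, 131, 142, 73, 6555], [338.8, 163.9]), ([366, 191, 26, 8, 84], [378.6, 194.4]), ([400, 201, 9, 15, 69], [404.4, 210.2])]
scene bl [([222, 163, 20, 6, 50], [231.3, 165.4]), ([358, 240, 10, 27, 171], [363.5, 252.6]), ([357, 272, 11, 8, 61], [362.7, 275.9])]
top or [([217, 86, 155, 28, 3598], [293.6, 99.6]), ([350, 172, 22, 3, 47], [360.5, 172.6])]
top bl [([201, 173, 22, 4, 58], [211.8, 174.4]), ([363, 222, 13, 30, 140], [368.2, 236.9])]
dock [448. -69.  16.]
or [ 557. -254.  100.]
bl [539. 197. 100.]
```

View pics/crop1.png

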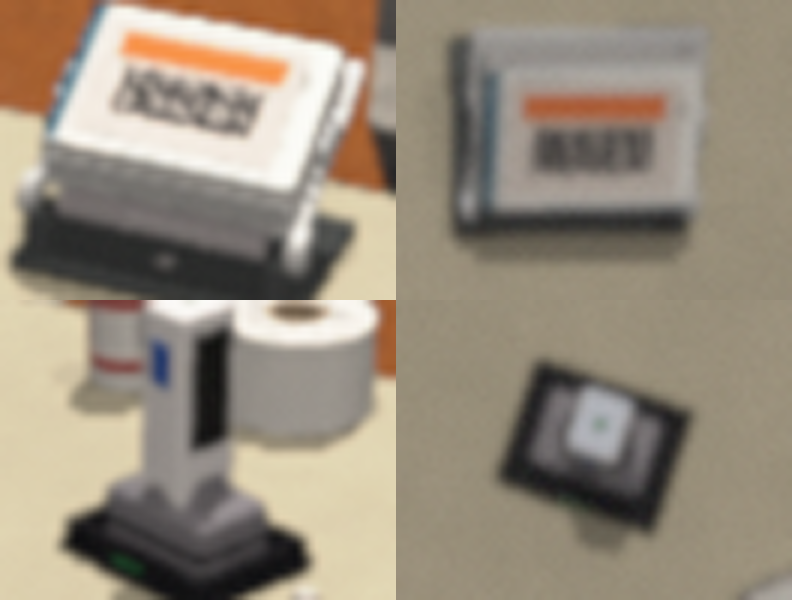

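```bash
cat >> h.py <<'E'
from scipy.spatial.transform import Rotation as Ro
def tool(s): return Ro.from_euler("xyz",s["tcp_rot"]).as_matrix()
def shift(s,p):  # world delta to target in tool axes, units of 0.5 m
    return (tool(s).T@(np.array(p)-s["eef_pos"])/500)
E
python3 - <<'E'
from cell import env,cams
from h import *
s=env.state();print(tool(s).round(3))
si,ti=cams.camera_info("scene"),cams.camera_info("top")
f=lambda U,V,x,y:((U+.5)/6-.5+x,(V+.5)/6-.5+y)
S=[(123,45),(288,72),(120,68),(262,98),(250,137),(113,105)]
T=[(524,108),(665,108),(533,130),(653,130),(653,173),(533,173)]
P=[]
for a,b in zip(S,T):
    p,e=tri(ray(si,*f(*a,345,185)),ray(ti,*f(b[0]-396,b[1],328,155)));P.append(p);print(p.round(),e)
P=np.array(P);c=P[2:].mean(0);b=P[:2].mean(0);print("bars",c,"band",b,"up",(b-c),np.linalg.norm(b-c))
D=[(540,360),(690,410),(652,530),(502,478)]
d=[plane(*ray(ti,*f(u-396,v-300,266,190)),16)for u,v in D];d=np.array(d)
print(d.round(),d.mean(0),[np.linalg.norm(d[i]-d[i-1]).round() for i in range(4)])
E
```

```text
[[-0.     0.387  0.922]
 [-0.001  0.922 -0.387]
 [-1.    -0.001 -0.   ]]
[ 572. -221.   94.] [0.3, 0.3]
[ 573. -294.   97.] [1.2, 1.2]
[ 561. -225.   88.] [0.9, 0.9]
[ 562. -288.   88.] [0.2, 0.2]
[ 541. -290.   78.] [0.2, 0.2]
[ 541. -228.   79.] [0.9, 0.9]
bars [ 551.2355011  -258.04793015   83.27678039] band [ 572.20474941 -257.59378456   95.68516617] up [20.96924831  0.45414559 12.40838578] 24.369728364389097
[[ 495.  -38.   16.]
 [ 468. -119.   16.]
 [ 403.  -99.   16.]
 [ 430.  -18.   16.]] [449.07452524 -68.3757332   16.        ] [np.float64(68.0), np.float64(86.0), np.float64(68.0), np.float64(86.0)]
```

View pics/wrist0.png

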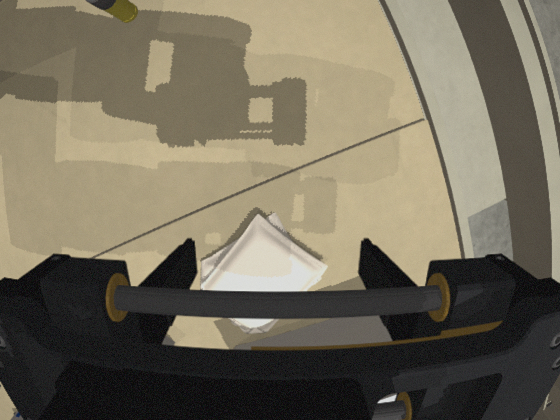

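Request:
carry_out(grip=[-1,-1,-1,-1,-1], linear=[[0,-0.06,0.074],[0,-0.06,0.074],[0,-0.06,0.074],[0,-0.06,0.074],[0,-0.06,0.074]], turn=[0,0,0,0,0])

```text
t: 0.65
eef_pos: [355.0, 364.5, 228.6]
tcp_rot: [-1.848, 1.571, -2.245]
ft_force: [1.0, 0.6, 0.4]
opening: 0.998
```

Request:
carry_out(grip=[-1,-1,-1,-1,-1], linear=[[0,-0.06,0.074],[0,-0.06,0.074],[0,-0.075,0.045],[0,-0.075,0.045],[0,-0.075,0.045]], turn=[0,0,0,0,0])

```text
t: 1.15
eef_pos: [418.1, 150.7, 228.6]
tcp_rot: [2.94, 1.571, 2.543]
ft_force: [0.8, -0.3, -0.0]
opening: 1.0
```

Request:
carry_out(grip=[-1,-1,-1,-1,-1], linear=[[0,-0.075,0.045],[0,-0.075,0.045],[0,-0.075,0.045],[0,-0.075,0.03],[0,0,0]], turn=[-0.024,0,0,0,0])

```text
t: 1.65
eef_pos: [446.0, -20.2, 228.5]
tcp_rot: [-1.124, 1.57, -1.451]
ft_force: [0.2, 1.3, -0.3]
opening: 0.998
```

```bash
python3 - <<'E'
from cell import env,cams
from h import *
s=env.state();i=cams.camera_info("wrist");im=cams.read_camera("wrist");cv2.imwrite("pics/w1.png",im)
np.save("w1.npy",np.array(i["view"]))
V=np.array(i["view"]);print("cam",(-V[:3,:3].T@V[:3,3]).round(),V[2,:3].round(2),s["eef_pos"].round(1),s["t"],s["joints"].round(2));print(tool(s).round(3))
print(shift(s,(449,-68,228)))
E
```

```text
cam [373.   4. 385.] [ 0.26 -0.09 -0.96] [446.  -20.2 228.5] 1.65 [-0.19  0.24  1.98 -0.    0.93 -1.44]
[[ 0.     0.321  0.947]
 [-0.     0.947 -0.321]
 [-1.    -0.     0.   ]]
[ 0.00098161 -0.08867074  0.03639631]
```

View pics/w1.png

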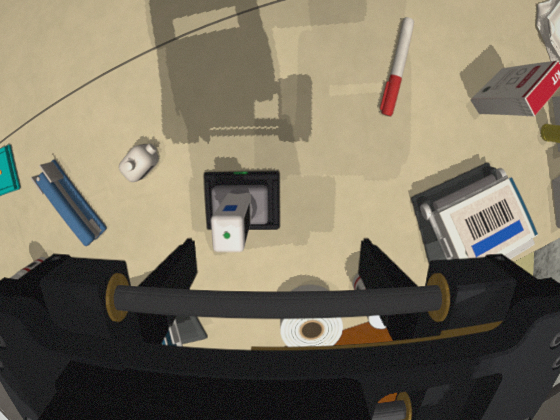

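```bash
python3 - <<'E'
from cell import env,cams
from h import *
s=env.state();i=cams.camera_info("wrist")
d=np.array([plane(*fray(i,u,v),16) for u,v in((206,172),(279,172),(279,228),(206,229))])
print(d.round(1).tolist(),d.mean(0),[np.linalg.norm(d[k]-d[k-1]).round() for k in range(4)])
e=d[1]-d[0]+d[2]-d[3];print("yaw",np.degrees(np.arctan2(-e[0],e[1])))
print("top",plane(*fray(i,227,235),126))
for p in((449,-68,228),plane(*fray(i,227,235),126)):print(shift(s,p))
E
```

```text
[[400.7, -90.9, 16.0], [428.6, -10.7, 16.0], [492.7, -32.4, 16.0], [465.7, -117.1, 16.0]] [446.92897595 -62.77523903  16.        ] [np.float64(70.0), np.float64(85.0), np.float64(68.0), np.float64(89.0)]
yaw -18.41579059503128
top [448.69740715 -64.9391905  126.        ]
[ 0.00087718 -0.09184517  0.03813437]
[ 0.20487818 -0.08624638  0.03566794]
```

Request:
carry_out(grip=[-1,-1,-1,-1,-1], linear=[[0,-0.088,0.036],[0.09,0,0],[0.09,0,0],[0.07,0,0],[0.057,0,0]], turn=[0,0,0,0,0])

```text
t: 2.2
eef_pos: [448.2, -62.8, 73.4]
tcp_rot: [3.027, 1.569, 2.705]
ft_force: [0.8, -1.2, 0.3]
opening: 0.997
```

Request:
carry_out(grip=[-1,-1,1,1,1], linear=[[0,0,0],[0,0,0],[0,0,0],[0,0,0],[0,0,0]], turn=[0,0,0,0,0])

```text
t: 2.7
eef_pos: [449.2, -64.0, 76.2]
tcp_rot: [0.083, 1.569, -0.239]
ft_force: [0.9, 0.2, 0.1]
opening: 0.805
```

Request:
carry_out(grip=[1,1,1,1,1], linear=[[0,0,0],[0,0,0],[0,0,0],[0,0,0],[0,0,0]], turn=[0,0,0,0,0])

```text
t: 3.2
eef_pos: [448.8, -64.0, 75.1]
tcp_rot: [2.561, 1.571, 2.239]
ft_force: [-0.2, 0.3, 0.4]
opening: 0.387
```

Request:
carry_out(grip=[1,1,1,1,1], linear=[[0,0,0],[0,0,0],[0,0,0],[0,0,0],[0,0,0]], turn=[0,0,0,0,0])

```text
t: 3.7
eef_pos: [448.7, -64.0, 75.1]
tcp_rot: [2.521, 1.571, 2.199]
ft_force: [0.1, 0.2, -2.4]
opening: 0.294
```

Request:
carry_out(grip=[1,1,1,1,1], linear=[[-0.004,0,-0.01],[-0.003,0,-0.012],[-0.001,0,-0.013],[0,0,-0.013],[0,0,0]], turn=[0,0,0,0,0])

```text
t: 4.2
eef_pos: [427.4, -56.8, 80.0]
tcp_rot: [0.033, 1.565, -0.289]
ft_force: [5.6, -1.8, 2.8]
opening: 0.292
```

```bash
python3 - <<'E'
from cell import env,cams
from h import *
s=env.state();print(s["eef_pos"].round(1),s["ft_force"].round(1),s["moment"].round(2),s["opening"])
c=cams.read_camera("scene");cv2.imwrite("pics/s2.png",cv2.resize(c[160:260,240:360],None,fx=5,fy=5,interpolation=cv2.INTER_CUBIC))
E
```

```text
[427.4 -56.8  80. ] [ 5.6 -1.8  2.8] [-0.47 -1.07  0.03] 0.2920340622665918
```

View pics/s2.png

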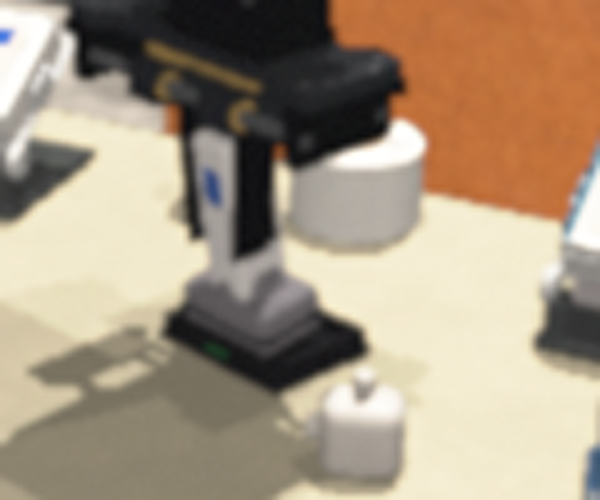

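Request:
carry_out(grip=[1,1,1,1,1], linear=[[0.002,0,-0.012],[0.003,0,-0.012],[0.003,0,-0.012],[0.003,0,-0.008],[0,0,0]], turn=[0,0,0,0,0])

```text
t: 4.75
eef_pos: [406.5, -49.8, 74.5]
tcp_rot: [0.05, 1.565, -0.273]
ft_force: [4.2, 0.2, 3.9]
opening: 0.292
```

```bash
python3 - <<'E'
from cell import env,cams
from h import *
s=env.state();print(s["eef_pos"].round(1),s["ft_force"].round(1),s["moment"].round(2),s["opening"])
c=cams.read_camera("scene");cv2.imwrite("pics/s3.png",cv2.resize(c[160:260,240:360],None,fx=5,fy=5,interpolation=cv2.INTER_CUBIC))
E
```

```text
[406.5 -49.8  74.5] [4.2 0.2 3.9] [-0.36 -1.04  0.03] 0.29246108290086087
```

View pics/s3.png

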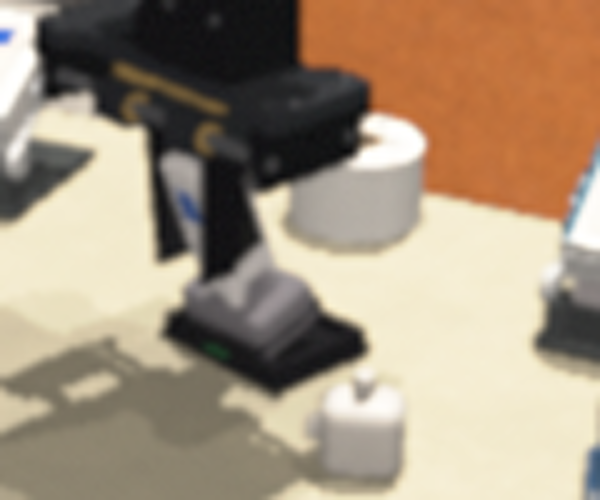

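Request:
carry_out(grip=[1,1,1,1,1], linear=[[-0.03,0,0.003],[-0.08,0,0],[-0.09,0,0],[-0.08,0,0],[0,0,0]], turn=[0,0,0,0,0])

```text
t: 5.3
eef_pos: [407.4, -50.1, 217.6]
tcp_rot: [0.051, 1.564, -0.271]
ft_force: [1.8, 0.7, -2.6]
opening: 0.296
```

Request:
carry_out(grip=[1,1,1,1,1], linear=[[0,0,0],[0,0,0],[0,0,0],[0,0,0],[0,0,0]], turn=[0,0,0,0,0])

```text
t: 5.8
eef_pos: [406.4, -49.9, 213.0]
tcp_rot: [3.133, 1.569, 2.81]
ft_force: [-0.4, 0.5, -2.3]
opening: 0.296
```

```bash
python3 - <<'E'
from cell import env,cams
from h import *
s=env.state();print(s["t"],s["eef_pos"].round(1),s["ft_force"].round(1),s["moment"].round(2),s["opening"])
c=cams.read_camera("scene");t=cams.read_camera("top");cv2.imwrite("pics/s4raw.png",c)
i=cams.camera_info("scene");g=s["eef_pos"]+[0,0,5]
w=np.array(i["view"])@np.r_[g,1];u,v=(i["fx"]*w[0]/w[2]+i["cx"],i["fy"]*w[1]/w[2]+i["cy"]);print("grasp px",u,v)
x0,y0=int(u)-50,int(v)-40;print(x0,y0)
cv2.imwrite("pics/s4.png",cv2.resize(c[y0:y0+95,x0:x0+100],None,fx=6,fy=6,interpolation=cv2.INTER_CUBIC))
E
```

```text
5.8 [406.4 -49.9 213. ] [-0.4  0.5 -2.3] [ 0.    0.02 -0.03] 0.29552266063546084
grasp px 278.71215552294257 154.53041714238424
228 114
```

View pics/s4.png

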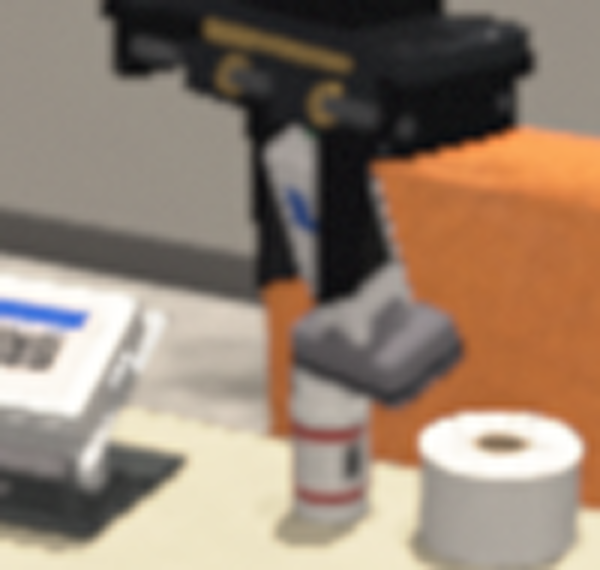

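```bash
cat > tilt.py <<'E'
from h import *
def tilt(i,g,yt,zt,A,B,C):
    # ray/plane: B,C in plane reader y=-32, A in y=+32; returns in-plane (along tool z, up) relative to grasp g
    out=[]
    for (u,v),k in((A,32),(B,-32),(C,-32)):
        o,d=ray(i,u,v);q=g+yt*k;p=o+d*(((q-o)@yt)/(d@yt))-q;out.append((p@zt,p[2]))
    a,b,c=np.array(out);e=c-b;th=np.degrees(np.arctan2(e[1],e[0]))
    print("A,B,C",np.round(out,1).tolist(),"tilt",th.round(1),"len",np.linalg.norm(e).round(1),"window",((a+b)/4+c/2).round(1),"|h|",np.linalg.norm((a+b)/4+c/2).round(1))
E
python3 - <<'E'
from tilt import *
from cell import env,cams
s=env.state();R=tool(s);print(R.round(3));f=lambda U,V:((U+.5)/6-.5+228,(V+.5)/6-.5+114)
tilt(cams.camera_info("scene"),s["eef_pos"]+[0,0,5],R[:,1],R[:,2],f(297,362),f(393,405),f(461,352))
E
```

```text
[[-0.001  0.317  0.948]
 [ 0.     0.948 -0.317]
 [-1.     0.    -0.001]]
A,B,C [[23.6, -65.8], [19.3, -65.1], [58.1, -51.6]] tilt 19.1 len 41.1 window [ 39.8 -58.5] |h| 70.8
```

```bash
python3 - <<'E'
from h import *
from cell import env,cams
s=env.state();R=tool(s);i=cams.camera_info("scene");g=s["eef_pos"]+[0,0,5];yt,zt=R[:,1],R[:,2]
f=lambda U,V:((U+.5)/6-.5+228,(V+.5)/6-.5+114)
for (a,b,k) in(((373,165),(409,270),-14),((264,150),(316,300),14)):
    P=[]
    for p in(a,b):
        o,d=ray(i,*f(*p));q=g+yt*k;P.append(o+d*(((q-o)@yt)/(d@yt))-q)
    e=P[0]-P[1];print([(round(p@zt,1),round(p[2],1)) for p in P],"tilt",np.degrees(np.arctan2(-e@zt,e[2])).round(1))
E
```

```text
[(np.float64(22.8), np.float64(32.1)), (np.float64(44.3), np.float64(-17.1))] tilt 23.6
[(np.float64(-10.8), np.float64(38.6)), (np.float64(18.0), np.float64(-31.6))] tilt 22.3
```

Request:
carry_out(grip=[1,1,1,1,1], linear=[[0,0,0],[0,0,0],[0,0,0],[0,0,0],[0,0,0]], turn=[0.047,0.047,0.047,0.047,0.047])

```text
t: 6.4
eef_pos: [406.6, -49.9, 213.5]
tcp_rot: [-2.944, 1.571, 2.273]
ft_force: [0.3, -0.6, -3.3]
opening: 0.291
```

Request:
carry_out(grip=[1,1], linear=[[0,0,0],[0,0,0]], turn=[0,0])

```text
t: 6.6
eef_pos: [406.6, -49.9, 213.6]
tcp_rot: [-2.991, 1.571, 2.236]
ft_force: [1.0, 0.3, -2.3]
opening: 0.293
```

```bash
cat > look.py <<'E'
import sys
from h import *
from cell import env,cams
s=env.state();print(s["t"],s["eef_pos"].round(1),s["ft_force"].round(1),s["opening"].round(3),s["joints"].round(2));print(tool(s).round(2).tolist())
c=cams.read_camera("scene");w=cams.read_camera("wrist")
i=cams.camera_info("scene");g=s["eef_pos"]+[0,0,5]
p=np.array(i["view"])@np.r_[g,1];u,v=(i["fx"]*p[0]/p[2]+i["cx"],i["fy"]*p[1]/p[2]+i["cy"])
x0,y0=int(u)-20,int(v)-20;print("grasp",u,v,"x0 y0",x0,y0)
a=cv2.resize(c[y0:y0+60,x0:x0+40],None,fx=10,fy=10,interpolation=cv2.INTER_CUBIC)
b=cv2.resize(w[190:415,200:350],(400,600))
cv2.imwrite(sys.argv[1],np.hstack([a,b]))
E
python3 look.py pics/s5.png
```

```text
Traceback (most recent call last):
  File "look.py", line 4, in <module>
    s=env.state();print(s["t"],s["eef_pos"].round(1),s["ft_force"].round(1),s["opening"].round(3),s["joints"].round(2));print(tool(s).round(2).tolist())
                                                                            ^^^^^^^^^^^^^^^^^^
AttributeError: 'float' object has no attribute 'round'
```

```bash
sed -i 's/s\["opening"\].round(3)/round(s["opening"],3)/' look.py; python3 look.py pics/s5.png
```

```text
6.6 [406.6 -49.9 213.6] [ 1.   0.3 -2.3] 0.293 [-0.28  0.21  2.07  0.    0.86 -0.8 ]
[[-0.0, 0.87, 0.49], [0.0, 0.49, -0.87], [-1.0, -0.0, -0.0]]
grasp 278.7560410566539 154.28022222701406 x0 y0 258 134
```

View pics/s5.png

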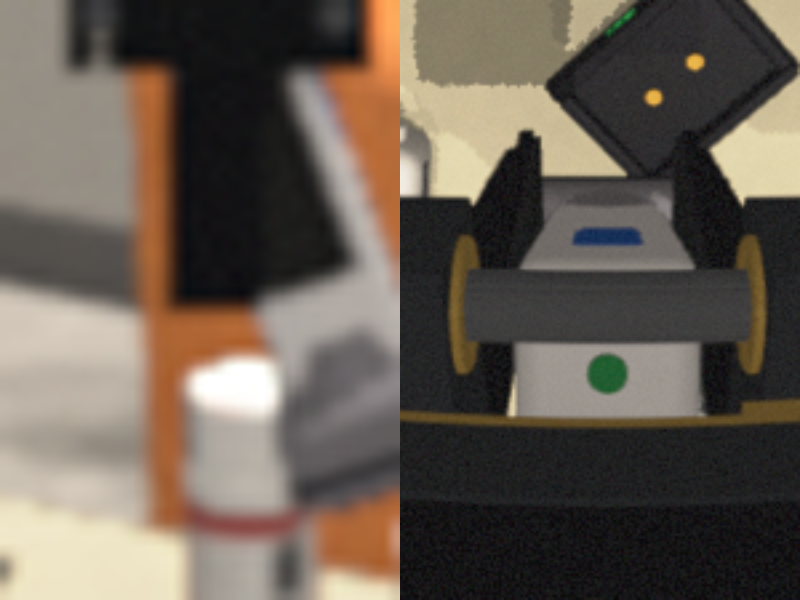

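Request:
carry_out(grip=[1,1,1,1,1], linear=[[0,0,0],[0,0,0],[0,0,0],[0,0,0],[0,0,0]], turn=[0.045,0.045,0.045,0.045,0.045])

```text
t: 7.2
eef_pos: [406.6, -49.9, 213.6]
tcp_rot: [2.34, 1.571, 0.569]
ft_force: [0.6, 1.1, -2.5]
opening: 0.299
```

Request:
carry_out(grip=[1,1,1,1,1], linear=[[0,0,0],[0,0.03,-0.06],[0,0.03,-0.06],[0,0.03,-0.058],[0,0,0]], turn=[0.04,0,0,0,0])

```text
t: 7.7
eef_pos: [479.6, 22.1, 213.5]
tcp_rot: [2.171, 1.569, 0.283]
ft_force: [-0.3, -1.0, -1.8]
opening: 0.3
```

Request:
carry_out(grip=[1,1,1,1,1], linear=[[0.07,0,0],[0.08,0,0],[0.06,0,0],[0.03,0,0],[0,0,0]], turn=[0,0,0,0,0])

```text
t: 8.2
eef_pos: [476.3, 20.0, 91.9]
tcp_rot: [-1.357, 1.567, 3.034]
ft_force: [-1.0, 0.1, -1.0]
opening: 0.291
```

```bash
python3 - <<'E'
from cell import env,cams
from h import *
s=env.state();print(s["t"],s["eef_pos"].round(1),s["ft_force"].round(1),s["opening"]);print(tool(s).round(3).tolist())
i=cams.camera_info("wrist");im=cams.read_camera("wrist")
cv2.imwrite("pics/w6.png",im)
E
```

```text
8.2 [476.3  20.   91.9] [-1.   0.1 -1. ] 0.2914137289961328
[[-0.004, 0.949, -0.315], [0.0, -0.315, -0.949], [-1.0, -0.004, 0.001]]
```

Request:
carry_out(grip=[1,1,1,1,1], linear=[[0.026,0,0],[0.02,0,0],[0,0,0],[0,0,0],[0,0,0]], turn=[0,0,0,0,0])

```text
t: 8.75
eef_pos: [477.6, 20.2, 71.0]
tcp_rot: [1.9, 1.57, 0.007]
ft_force: [-0.8, -0.4, -2.0]
opening: 0.293
```

Request:
carry_out(grip=[1,1,1,1,1], linear=[[0.006,0,-0.004],[0.006,0,-0.004],[0,0,0],[0,0,0],[0,0,0]], turn=[0,0,0,0,0])

```text
t: 9.25
eef_pos: [479.3, 24.7, 65.8]
tcp_rot: [2.196, 1.569, 0.303]
ft_force: [-0.6, 9.6, 14.2]
opening: 0.289
```

Request:
carry_out(grip=[1,1,1,1,1], linear=[[0.006,0,-0.005],[0.006,0,-0.005],[0,0,0],[0,0,0],[0,0,0]], turn=[0,0,0,0,0])

```text
t: 9.75
eef_pos: [481.0, 29.6, 59.8]
tcp_rot: [2.204, 1.568, 0.31]
ft_force: [-0.1, 11.1, 13.7]
opening: 0.294
```

Request:
carry_out(grip=[1,1,1,1,1], linear=[[-0.05,0,-0.01],[-0.09,0,0],[-0.09,0,0],[-0.07,0,0],[0,0,0]], turn=[0,0,0,0,0])

```text
t: 10.25
eef_pos: [483.4, 33.5, 212.9]
tcp_rot: [1.835, 1.563, -0.058]
ft_force: [0.5, 0.0, -2.4]
opening: 0.291
```

Request:
carry_out(grip=[1,1,1,1,1], linear=[[0,0,0],[0,0,0],[0,0,0],[0,0,0],[0,0,0]], turn=[-0.047,-0.047,-0.047,-0.047,-0.047])

```text
t: 10.75
eef_pos: [481.4, 33.5, 207.5]
tcp_rot: [-2.089, 1.569, 3.046]
ft_force: [-0.1, 0.4, -2.3]
opening: 0.292
```

Request:
carry_out(grip=[1,1,1], linear=[[0,0,0],[0,0,0],[0,0,0]], turn=[-0.03,0,0])

```text
t: 11.05
eef_pos: [481.6, 33.5, 207.9]
tcp_rot: [-2.217, 1.57, 3.003]
ft_force: [0.3, 0.9, -1.8]
opening: 0.291
```

```bash
sed -i 's/c\[y0:y0+60,x0:x0+40\],None,fx=10,fy=10/c[y0:y0+60,x0:x0+60],None,fx=10,fy=10/; s/b=.*/b=cv2.resize(w[190:415,240:315],(200,600))/' look.py; python3 look.py pics/s7.png
```

```text
11.05 [481.6  33.5 207.9] [ 0.3  0.9 -1.8] 0.291 [-0.07  0.32  1.92  0.    0.9  -0.57]
[[-0.0, 0.87, 0.49], [0.0, 0.49, -0.87], [-1.0, -0.0, -0.0]]
grasp 265.2264578464441 143.31345239079718 x0 y0 245 123
```

View pics/s7.png

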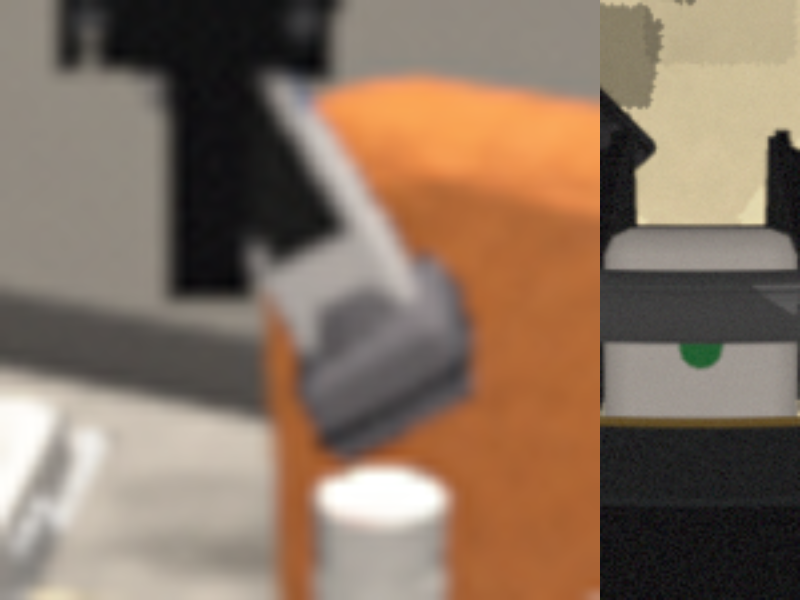

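```bash
python3 - <<'E'
from h import *
from cell import env,cams
s=env.state();R=tool(s);i=cams.camera_info("scene");g=s["eef_pos"]+[0,0,5];yt,zt=R[:,1],R[:,2]
f=lambda U,V:((U+.5)/10-.5+245,(V+.5)/10-.5+123)
def pl(p,k):
    o,d=ray(i,*f(*p));q=g+yt*k;P=o+d*(((q-o)@yt)/(d@yt))-q;return np.array([P@zt,P[2]])
B,C=pl((332,452),-32),pl((472,388),-32);e=C-B;print("B",B,"C",C,"mid",(B+C)/2,np.degrees(np.arctan2(e[1],e[0])),np.linalg.norm(e))
for a,b,k in(((308,95),(415,280),-14),((265,80),(350,235),-14)):
    P,Q=pl(a,k),pl(b,k);e=P-Q;print(P,Q,np.degrees(np.arctan2(-e[0],e[1])))
D=pl((467,315),-32);print("upper right head corner D(22,26)",D, "|CD|",np.linalg.norm(D-C))
E
```

```text
B [ 33.53926566 -56.84785042] C [ 70.04284881 -38.77477491] mid [ 51.79105723 -47.81131266] 26.34020276752449 40.732636079662136
[26.75977058 34.35964109] [ 54.99477345 -15.29652828] 29.623000501169734
[15.66606594 38.23615598] [37.83913783 -3.14051178] 28.18612109133695
upper right head corner D(22,26) [ 68.393622   -18.79010953] |CD| 20.05260081054791
```

Request:
carry_out(grip=[1,1,1,1,1], linear=[[0,0,0],[0,0,0],[0,0,0],[0,0,0],[0,0,0]], turn=[-0.042,-0.042,-0.042,-0.042,-0.042])

```text
t: 11.65
eef_pos: [481.8, 33.5, 208.5]
tcp_rot: [-2.987, 1.571, 2.899]
ft_force: [0.3, -0.1, -1.7]
opening: 0.294
```

Request:
carry_out(grip=[1,1,1,1,1], linear=[[0,0,0],[0,0,0],[0,0,0],[0,-0.06,-0.02],[0,-0.08,-0.02]], turn=[-0.042,-0.042,-0.043,0,0])

```text
t: 12.15
eef_pos: [461.4, -36.3, 208.4]
tcp_rot: [2.131, 1.571, 2.13]
ft_force: [0.2, -0.7, -1.7]
opening: 0.29
```

Request:
carry_out(grip=[1,1,1,1,1], linear=[[0,-0.09,-0.02],[0,-0.09,-0.02],[0,-0.09,0],[0,-0.09,0],[0,-0.06,0]], turn=[0,0,0,0,0])

```text
t: 12.65
eef_pos: [441.0, -249.2, 208.5]
tcp_rot: [-0.924, 1.57, -0.929]
ft_force: [0.3, -0.5, -2.5]
opening: 0.299
```

```bash
python3 - <<'E'
from cell import env,cams
from h import *
s=env.state();print(s["t"],s["eef_pos"].round(1),s["ft_force"].round(1),s["opening"],s["joints"].round(2));print(tool(s).round(3).tolist())
print(shift(s,(469,-258,183)).round(4))
E
```

```text
12.65 [ 441.  -249.2  208.5] [ 0.3 -0.5 -2.5] 0.29856865902531066 [-0.64  0.35  1.87 -0.    0.92 -2.21]
[[0.0, 0.005, 1.0], [-0.0, 1.0, -0.005], [-1.0, -0.0, 0.0]]
[ 0.0511 -0.0173  0.0561]
```

Request:
carry_out(grip=[1,1,1,1,1], linear=[[0,-0.022,0.02],[0.025,0,0.02],[0.025,0,0.016],[0,0,0],[0,0,0]], turn=[0,0,0,0,0])

```text
t: 13.15
eef_pos: [469.2, -256.3, 182.9]
tcp_rot: [2.472, 1.569, 2.471]
ft_force: [-0.7, 0.2, -2.0]
opening: 0.295
```

```bash
python3 - <<'E'
from cell import env,cams
from h import *
s=env.state();print(s["t"],s["eef_pos"].round(1),s["ft_force"].round(1))
c=cams.read_camera("scene");t=cams.read_camera("top");w=cams.read_camera("wrist")
z=lambda im,x,y,a,b,k:cv2.resize(im[y:y+b,x:x+a],None,fx=k,fy=k,interpolation=cv2.INTER_CUBIC)
A=z(c,335,130,66,100,6);B=z(t,328,150,66,50,6);C=z(w,140,190,264,200,1.5)
cv2.imwrite("pics/a8.png",np.hstack([A,np.vstack([B,C])]))
E
```

```text
13.15 [ 469.2 -256.3  182.9] [-0.7  0.2 -2. ]
```

View pics/a8.png

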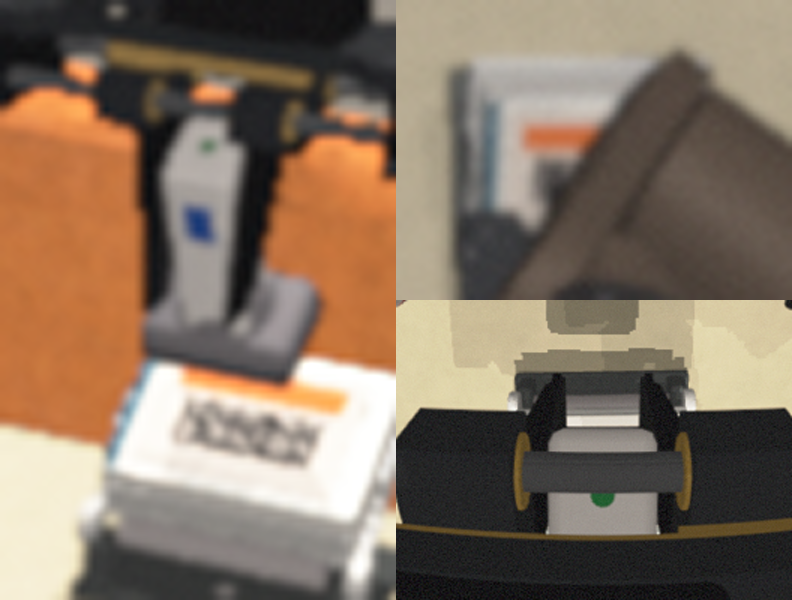

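```bash
python3 - <<'E'
from tilt import *
from cell import env,cams
s=env.state();R=tool(s);f=lambda U,V:((U+.5)/6-.5+335,(V+.5)/6-.5+130)
g=s["eef_pos"]+[0,0,5];i=cams.camera_info("scene")
tilt(i,g,R[:,1],R[:,2],f(147,352),f(293,384),f(320,318))
for th in(27,29):
    a=np.radians(th);x=np.array([np.cos(a),np.sin(a)]);z=np.array([-np.sin(a),np.cos(a)])
    L=np.array([551.2-g[0],83.3-g[2]])
    for W in((51.8,-47.8),(53,-50.5),(50,-56)):
        d=L-np.array(W);print(th,W,"label in reader x",d@x,"z",d@z)
E
```

```text
A,B,C [[39.0, -59.6], [35.9, -59.0], [65.7, -40.5]] tilt 31.9 len 35.1 window [ 51.6 -49.9] |h| 71.8
27 (51.8, -47.8) label in reader x 0.5261578435685141 z -65.18840432375306
27 (53, -50.5) label in reader x 0.682724363839247 z -62.237898108757015
27 (50, -56) label in reader x 5.852691684971857 z -58.699333724939635
29 (51.8, -47.8) label in reader x -1.7492051793116046 z -65.16705595309739
29 (53, -50.5) label in reader x -1.489762853213773 z -62.22381119952541
29 (50, -56) label in reader x 3.8005491795592694 z -58.867831670997745
```

Request:
carry_out(grip=[1,1,1,1,1], linear=[[0,0,0],[0,0,0],[0,0,0],[0,0,0],[0,0,0]], turn=[0,0,0,0,0])

```text
t: 13.8
eef_pos: [469.3, -257.5, 183.6]
tcp_rot: [0.194, 1.571, 0.192]
ft_force: [-0.4, -0.0, -1.7]
opening: 0.291
```

Request:
carry_out(grip=[1,1,1,1,1], linear=[[0,0,0],[0,0,0],[0,0,0],[0,0,0],[0,0,0]], turn=[0,0,0,0,0])

```text
t: 14.3
eef_pos: [469.3, -257.5, 183.6]
tcp_rot: [1.147, 1.571, 1.145]
ft_force: [0.4, -0.3, -1.2]
opening: 0.295
```

Request:
carry_out(grip=[1,1,1,1,1], linear=[[0,0,0],[0,0,0],[0,0,0],[0,0,0],[0,0,0]], turn=[0,0,0,0,0])

```text
t: 14.8
eef_pos: [469.3, -257.5, 183.6]
tcp_rot: [1.175, 1.571, 1.173]
ft_force: [0.1, -0.8, -1.9]
opening: 0.293
```

Request:
carry_out(grip=[1,1,1,1,1], linear=[[0,0,0],[0,0,0],[0,0,0],[0,0,0],[0,0,0]], turn=[0,0,0,0,0])

```text
t: 15.3
eef_pos: [469.3, -257.5, 183.6]
tcp_rot: [1.088, 1.571, 1.086]
ft_force: [0.5, -0.1, -0.9]
opening: 0.291
```

Request:
carry_out(grip=[1,1,1,1,1], linear=[[0,0,0],[0,0,0],[0,0,0],[-0.03,0,-0.02],[-0.03,0,-0.03]], turn=[0,0,0,0,0])

```text
t: 15.8
eef_pos: [444.3, -257.3, 213.6]
tcp_rot: [2.339, 1.57, 2.337]
ft_force: [-0.1, -0.8, -1.4]
opening: 0.292
```

Request:
carry_out(grip=[1,1,1,1,1], linear=[[0,0,0],[0,0,0],[0,0,0],[0,0.07,-0.03],[0,0.08,-0.03]], turn=[0.034,0.034,0.034,0,0])

```text
t: 16.3
eef_pos: [439.4, -176.6, 213.4]
tcp_rot: [1.537, 1.571, 1.212]
ft_force: [1.4, 0.6, -1.8]
opening: 0.292
```

Request:
carry_out(grip=[1,1,1,1,1], linear=[[0,0.08,-0.03],[0,0.08,-0.03],[0,0.057,-0.025],[0,0,0],[0,0,0]], turn=[0,0,0,0,0])

```text
t: 16.8
eef_pos: [433.9, -60.1, 213.9]
tcp_rot: [-0.051, 1.57, -0.372]
ft_force: [1.1, -0.3, -2.1]
opening: 0.292
```

```bash
python3 - <<'E'
from cell import env,cams
from h import *
s=env.state();print(s["t"],s["eef_pos"].round(1),s["ft_force"].round(1),s["opening"]);print(tool(s).round(3).tolist())
print(shift(s,(433.2,-60.5,85)).round(4))
i=cams.camera_info("wrist");w=cams.read_camera("wrist");cv2.imwrite("pics/w9.png",w)
h=cv2.cvtColor(w,cv2.COLOR_BGR2HSV)  # gold charging pins in dock floor
k,_,st,ce=cv2.connectedComponentsWithStats(cv2.inRange(h,(10,90,120),(30,255,255)))
for j in range(1,k):
    if 4<st[j][4]<200: print(st[j].tolist(),ce[j].round(1),plane(*fray(i,*ce[j]),8).round(1))
E
```

```text
16.8 [433.9 -60.1 213.9] [ 1.1 -0.3 -2.1] 0.2924180442341882
[[0.001, 0.315, 0.949], [-0.0, 0.949, -0.315], [-1.0, -0.0, 0.001]]
[ 0.2577 -0.0012 -0.0012]
[8, 168, 3, 4, 12] [  9.  169.5] [ 275.5 -420.8    8. ]
[0, 171, 2, 5, 9] [  0.4 173.2] [ 272.6 -443.2    8. ]
[263, 201, 5, 6, 26] [265.  203.5] [445.7 -79.1   8. ]
[283, 201, 6, 6, 33] [285.6 203.4] [453.1 -56.6   8. ]
[334, 305, 2, 9, 11] [334.7 308.5] [610.3 -38.8   8. ]
[220, 310, 1, 5, 5] [220. 312.] [ 567.5 -185.2    8. ]
```

Request:
carry_out(grip=[1,1,1,1,1], linear=[[0.06,-0.004,0.002],[0.09,0,0],[0.07,0,0],[0.04,0,0],[0,0,0]], turn=[0,0,0,0,0])

```text
t: 17.35
eef_pos: [433.2, -63.5, 81.5]
tcp_rot: [-3.128, 1.566, 2.831]
ft_force: [0.2, -0.0, -1.7]
opening: 0.293
```

Request:
carry_out(grip=[1,1,1,1,1], linear=[[0.01,0,0],[0.01,0,0],[0.008,0,0],[0,0,0],[0,0,0]], turn=[0,0,0,0,0])

```text
t: 17.85
eef_pos: [434.2, -62.6, 69.9]
tcp_rot: [0.144, 1.57, -0.179]
ft_force: [0.0, 0.1, -2.4]
opening: 0.292
```

Request:
carry_out(grip=[1,1,1,1,1], linear=[[0.006,0,0],[0.004,0,0],[0,0,0],[0,0,0],[0,0,0]], turn=[0,0,0,0,0])

```text
t: 18.35
eef_pos: [433.1, -62.2, 65.5]
tcp_rot: [3.13, 1.57, 2.807]
ft_force: [-8.4, 1.8, 20.2]
opening: 0.296
```

Request:
carry_out(grip=[1,1,1,1,1], linear=[[-0.003,0,0.008],[-0.003,0,0.008],[0,0,0],[0,0,0],[0,0,0]], turn=[0,0,0,0,0])

```text
t: 18.85
eef_pos: [439.7, -64.4, 68.0]
tcp_rot: [-3.127, 1.567, 2.834]
ft_force: [-9.5, 2.1, 12.4]
opening: 0.288
```

Request:
carry_out(grip=[1,1,1,1,1], linear=[[-0.002,0,0.008],[-0.002,0,0.008],[0,0,0],[0,0,0],[0,0,0]], turn=[0,0,0,0,0])

```text
t: 19.35
eef_pos: [447.3, -67.0, 69.9]
tcp_rot: [-3.128, 1.567, 2.833]
ft_force: [-9.8, 1.6, 11.2]
opening: 0.291
```

```bash
python3 - <<'E'
from h import *
from cell import env,cams
s=env.state();R=tool(s);print(s["t"],s["eef_pos"].round(1),"Ftool",(R.T@s["ft_force"]).round(1))
c=cams.read_camera("scene");cv2.imwrite("pics/s10.png",c)
i=cams.camera_info("scene");g=s["eef_pos"]+[0,0,5];p=np.array(i["view"])@np.r_[g,1];u,v=int(i["fx"]*p[0]/p[2]+i["cx"]),int(i["fy"]*p[1]/p[2]+i["cy"])
print(u,v);m=cv2.cvtColor(c,cv2.COLOR_BGR2GRAY)[v-14:v+44,u-22:u+36]
print("\n".join("".join(" .:-=+*#%@"[min(9,x//22)] for x in r) for r in m))
E
```

```text
19.35 [447.3 -67.   69.9] Ftool [-11.2  -1.6  -9.8]
291 203
@@@@@@@@#####*=+#######*=:......:-=-. .::.        .:-=++++
@@@@@@@@#####*==*#######+-.     .=**- .::.     .:-+*#%%#*+
@@@@@@@@#####*=-+*######+:.     .=#*-.....   .:=*#@@@@%#*+
@@@@@@@@#####*=-+***####+:      .=*+:.... ...-+#%@@@@%#*++
@@@@@@@@######=:=+***###+:      :=+=:. ...:-=+#%@%%%%##*++
@@@@@@@@####%#+::=+++*##+:      :=+=:..:-=+**##%%%#####*++
@@@@@@@@***###+::-===+##+-.     :=*+=-=+*######%%######**+
@@@@@@@%*+++++=:.-=--+*#+-.     :+##***##%%%%%%%%######**+
@@@@@@@%*+++++-..:==-=*#+-.     :=*#####%%%%%#%%%%#####**+
@@@@@@@%#*****+:.:====+*+-.     .=*######%%%#%%%%%########
@@@@@@@#**####+-..-=+=+*+:.     .-*#######%####%%######%@@
@@@@@@#***####+-..:+****+:.      :=#######%%%#%%%######@@@
@@@@@%########+-..:=****+:       .-*#####%%%#%%%%######@@@
@@@@@#########+-...-+***+:       .-*#%###%%%##%%%%#####@@@
@@@@@%########*-...:=***+:      .:=*#%####%%#%%%%######@@@
@@@@@@%%%###%#*=....-+**+:     .:-+##%######%%%%######%@@@
@@@@@@@@@@@@@@%+:...-+**+:     .-+###%%###%%#%%%%####%@@@@
@@@@@@@@@@@@@@@#-...:=**+:    .:+*###
[... 1681 characters left out ...]
+++++++++==--:...........:-+##%%@@@@@@@@@@@@@@@@@@@
++++++++++++++++++==--:.......:--=#%%%@@@%%%@%@@@@@@@@@@@@
++++++++++++++++++++==--:..::--==+*##%@@@%###%@@@@@@@@@@@@
++++++++++++++++++++++==----===+++++*%@@@@#*#%@@@@@@@@@@@@
+++++++++++**+++++++++++====+++++++*#@@@@@#*%@@@@@@@@@@@@@
++**++++++*++*+++++++++++++++++++*##%@@@@@@@@@@@@@@@@@@@@@
******+++++*+*++++++++++++++++++**##@@@@@@@@@@@@@@@@@@@@@@
*****++*+**+*+*++++++++++++++++****#%@@@@@@@@@@@@@@@@@@@@@
*++*+************+++++++++++*****#**#%@@@@@@@@@@@@@@@@@@@@
****+***********+++++++++*******##***#%%%%@@@@@@@@%%@@@@@@
******************+**++*********##***####%%%%%%%%%#%@@@@@@
**********+**********************#****##############@@@@@@
```

Request:
carry_out(grip=[1,1,1,1,1], linear=[[-0.003,0,0.009],[-0.003,0,0.009],[-0.002,0,0.009],[0,0,0],[0,0,0]], turn=[0,0,0,0,0])

```text
t: 19.9
eef_pos: [460.6, -71.4, 73.7]
tcp_rot: [3.13, 1.568, 2.808]
ft_force: [-6.3, 3.1, 5.8]
opening: 0.294
```

```bash
cat > asc.py <<'E'
from h import *
from cell import env,cams
s=env.state();R=tool(s);print(s["t"],s["eef_pos"].round(1),"Ftool",(R.T@s["ft_force"]).round(1))
c=cams.read_camera("scene")
i=cams.camera_info("scene");g=s["eef_pos"]+[0,0,5];p=np.array(i["view"])@np.r_[g,1];u,v=int(i["fx"]*p[0]/p[2]+i["cx"]),int(i["fy"]*p[1]/p[2]+i["cy"])
print(u,v);m=cv2.cvtColor(c,cv2.COLOR_BGR2GRAY)[v-14:v+34,u-15:u+25]
print("\n".join("".join(" .:-=+*#%@"[min(9,x//22)] for x in r) for r in m))
E
python3 asc.py
```

```text
19.9 [460.6 -71.4  73.7] Ftool [-5.8  1.  -7. ]
295 200
======--+#######*=:.......:-:. .::.     
++++++=-=*#####%#+-.     .:--. .::.     
#####*=:-+*######+:.     :=*+: .:..   .:
##%%#*-.:+***####+:      -#@#-  .. .:-+#
##%%#+-.:=+***###+:      -%@@=.  .-+#%@@
##%%#+-..-===+*##+:      =%@@+.:-+#@@@@@
##%%#+-:.-==-=*##+:      =%@@*=+#@@@@@@@
##%%#*+-.:=+--+##+-.     -#@@#*#%@@@@@@%
#%%%%#*=::==--+*#+-.     -*%%###%%%%%%%#
######*=:.-==-=*#+-.    .-*##%%%#####%##
+++++++-..:=+==**+:     .-+#%%%%%##%%%%#
+++++++=:.:=**+**+:      :+#%%%%%%#%%%##
*****#*+:..=+****+:      :=*#%%%###%%%##
#######+-..-+*##*+:      .-*#%###%%%%%##
#######+-..:+*##*+:      .-*###%###%#%##
####*##*=..:=**#*+:     .:=*##%%###%%%##
########+:..-+*#*+:     .-+##%#%##%%%###
####%@@@#-..-+*#*+:    .:+*##%%##%#%%%##
#%%@@@@@%-..:=*#*+:    .-*#####%###%%%##
@@@@@@@@%=::=+***=:    :=*###%%%%#%%%###
@@@@@@@@%++*%%##*=.    :+*#*#####%#%%%##
@@@@@@@@@@@@@@%#*=.   .:+**+*###########
@@@@@@@@@@@@@%#**=.  .:-+++++**########%
@@@@@@@@@@@@#****=:.:=+++===++**##**#%@@
@@@@@@@@@@@#****+=--+***+===+*******#@@@
@@@@@@@@@@%*++**+==
[... 223 characters left out ...]
@@@
@@@%#+=-:...:::::-----===+++===---=*%@@@
%#*+=::.......:::::----=======---=*%@@@@
+=-:............:::::----====---=*@@@@@@
::..........  ....:::::---=----+#@@@@@@@
.  .........  . ....:::::----=+#@@@@@@@@
 ..............   ....::::::-+#@@@@@@@@@
 .......:::.... .. .....:::--+%@@@@@@@@@
 .......---:... ..... ....:::=*#%@@@@@@@
 ..... .:-::....... .........:-=*%@@@@@@
.. ............::.... .. ......:=*%@@@@@
.... . .......:--:... ..........:+#@@@@@
....... . .. .:--:..  . ........:=*%@@@@
.......... . ....... ............=#@@@@@
:..::......   ..................-+%@@@@@
-::..........   . ............:-+#@@@@@@
==-:......... . ....... ...:-=+*#@@@@@@@
++=--:...................:-+*##@@@@@@@@@
```

Request:
carry_out(grip=[1,1,1,1,1], linear=[[0,0,0.008],[-0.001,0,0.008],[-0.001,0,0.008],[0,0,0],[0,0,0]], turn=[0,0,0,0,0])

```text
t: 20.45
eef_pos: [472.1, -75.2, 74.8]
tcp_rot: [3.132, 1.568, 2.81]
ft_force: [-5.7, 2.0, 7.0]
opening: 0.291
```

```bash
python3 asc.py
```

```text
20.45 [472.1 -75.2  74.8] Ftool [-7.   0.1 -6.1]
299 199
**++++=-+#######*=.     .-++-...::.     
===+**=-+#######*=.     .:++-...:..   .:
++++**=-+*######*-.      :==:..... ..-+*
#*++**=:=++**###+-.     .:==-.   .:=+#@@
#*==**=:-===+*##*-.     .=##+:.:-+#@@@@@
#+-=**=:-+=-=*##*-.     -#@@%*+*%@@@@@@@
#+-=*#+::++--+##*-.     =%@@@@@@@@@@@@@@
#+-=*#*-:++=-+*#*-.     =%@@@@@@@@@@@@%#
#*++##*=:=+=-=*#*-.     -#@@@@@@@@@%%###
%#**###=:-++==*#*-.     -*%%%%%%%%%#####
##***%#+:-+*++*#*-.    .-*#%############
++++*%#+:-+***##*-.    .-*#%##%%%%%#####
+++*#%#+::+*####*-.    .-*#%%%#%%%######
*####%#+::=*####+-.     -+#%%##%%%######
#####%%*:.=*####+:.     :+#%%###%%######
####%@@*-.-+####+:.    .-+###%#%%%######
*##%@@@#-.-+*###+:.    :=*##%%#%%%######
##%@@@@%=.:+*###+:.   .-+##%%##%%%######
%@@@@@@%=.:+*###+:.   .-*###%#%%%%######
@@@@@@@%+=+**###+:.   .=*######%%%#####%
@@@@@@@@#%@%####+:.   :=*####%%%%%####%@
@@@@@@@@@@@@%##*+:. ..:=+*####%%%#####@@
@@@@@@@@@@@%###*+:..:-===+*##########@@@
@@@@@@@@@%#***#*+--=++====+*#######%@@@@
@@@@@@@@%*+++***++***+====+**##**#@@@@@@
@@@@@@@@*+=====++*
[... 224 characters left out ...]
@@@
@%##*=-::::::-----=====+++===---=*@@@@@@
#+=-::....::::------========--:=*%@@@@@@
-:..........:::------=====----=*%@@@@@@@
..............:::::----==---=+#%@@@@@@@@
........ .......:::------::-+#@@@@@@@@@@
........ . . .....:::::::-=*#@@@@@@@@@@@
........  ..........::::-=*%@@@@@@@@@@@@
....:::...............::-=#%@@@@@@@@@@@@
....---:.   .  .........:-+*#%@@@@@@@@@@
....:-::.  ...  ..........:-=*#%@@@@@@@@
...........::....  . . .....:=*#%@@@@@@@
.... .. ..:--:. .  . . .....:=+*#@@@@@@@
... . .. .:--:.  .. .........=*#%@@@@@@@
....... .......   . .........=#@@@@@@@@@
:.......  .... ....... .....:+%@@@@@@@@@
.......... ..... ..... ...:-+#%@@@@@@@@@
... ............. .....::-=*#%@@@@@@@@@@
```

Request:
carry_out(grip=[1,1,1,1,1], linear=[[-0.001,0,0.009],[0,0,0.009],[0,0,0.01],[0,0,0],[0,0,0]], turn=[0,0,0,0,0])

```text
t: 21.0
eef_pos: [486.7, -80.2, 75.0]
tcp_rot: [2.158, 1.571, 1.835]
ft_force: [-0.2, 0.6, -1.6]
opening: 0.297
```

```bash
python3 asc.py
```

```text
21.0 [486.7 -80.2  75. ] Ftool [ 1.6  0.5 -0.4]
303 197
#*++++=-+#######*=:.. ...:+*=: .::.     
**++++=-+*#######+:      =%@#- .::.     
+*++++=:=**#####*=:     .=@@%-....    ..
**++++=:-++**###*=.     .=%@#-    .::::-
**++++=:-++=+*##*-.      -+#+:..:-+**+=+
**++++=::++-=+##*-.     .-*##+=+*%@@@#++
**++++=::++=-+##*=.     :+@@@@@@@@@@@#++
******+-:=+=-=*#*=:     -#@@@@@@@@@@@*++
*#%@@%*=:-==-=*#*=:     =@@@@@@@@@@@#*++
*%@@@@%+:-++==*#*=:     =@@@@@@@@@%#*+++
*%@@@@@*:-+*++*#*=:     -%@@@@@%%###*+++
#%@@@@@*::+****#*=:    .-*%%%%%#####**++
*%@@@@@#-:+*####*=:    .-*##########**++
*%@@@@@#-:=*####*=.    .-*#%%%######**++
#%@@@@@%-.=**###+-.     :+#%%%%#####**++
#%@@@@@%=.-+####+-.     :+##%%#########*
#%@@@@@%=.-+*###+-.    .-*#%%#######%@@@
%@@@@@@%=.:+*###+-.    :+##%%%######@@@@
@@@@@@@%+.:+*###+-.   .-+##%%%######@@@@
@@@@@@@%+::=*###+-.   .-*##%%%######@@@@
@@@@@@@%+-=+*###+-.   .=*###%%######@@@@
@@@@@@@@*+***##*+:.   :=+*###%#####%@@@@
@@@@@@@@%****##*+:...::==+*#######%@@@@@
@@@@@@@@@#***##*+-:-======+*######@@@@@@
@@@@@@@@%*++****+=+**+====+**####%@@@@@@
@@@@@@@@#+==+++++*#
[... 223 characters left out ...]
@@@
@@@@@@@@%+=-:-----====++++====---*@@@@@@
%#*#%@@@@%*+--:---==========---=*%@@@@@@
+=--=*%@@@%#*=--:----=====---:-*%@@@@@@@
:...:-+*%@@@%#+=-::---===----=*%@@@@@@@@
. ....:-=*#%%%*+=--::-------+#%@@@@@@@@@
..... ..:-=+***++==--::-::=+#@@@@@@@@@@@
... ... ...:-===+++==----=*%@@@@@@@@@@@@
.....    .....:-==+++====+#@@@@@@@@@@@@@
.........  . ...:--==++==+*%@@@@@@@@@@@@
:::.. ...... . ...:--==++++*#%%@@@@@@@@@
---:. . .... .......::-==++++*##%@@@@@@@
:-::.  .... . ..... ...:-=++++**#@@@@@@@
.......::.. .... .......:=+++***%@@@@@@@
......:--:....  ..... ..:=+***#%@@@@@@@@
.  ...:--:. ..  ....... .-+#%%@@@@@@@@@@
... .............. .... .=*%@@@@@@@@@@@@
..........   ...........:+#%@@@@@@@@@@@@
```

```bash
python3 - <<'E'
from tilt import *
from cell import env,cams
s=env.state();R=tool(s)
tilt(cams.camera_info("scene"),s["eef_pos"]+[0,0,5],R[:,1],R[:,2],(296.5,214),(312,219.5),(321,214.5))
E
```

```text
A,B,C [[8.2, -63.5], [3.7, -54.9], [38.5, -51.3]] tilt 5.8 len 35.0 window [ 22.2 -55.2] |h| 59.5
```

Request:
carry_out(grip=[1,1,1,1,1], linear=[[-0.05,0,0],[-0.09,0,0],[-0.06,0,-0.04],[0,0,-0.08],[0,0,0]], turn=[0,0,0,0,0])

```text
t: 21.55
eef_pos: [425.8, -59.7, 175.6]
tcp_rot: [3.108, 1.569, 2.786]
ft_force: [-1.5, 0.0, -2.4]
opening: 0.293
```

Request:
carry_out(grip=[1,1,1,1,1], linear=[[0,0,0],[0,0,0],[0,0,0],[0,0,0],[0,0,0]], turn=[0.047,0.047,0.047,0.047,0.047])

```text
t: 22.05
eef_pos: [429.8, -61.2, 174.9]
tcp_rot: [-2.623, 1.57, 2.593]
ft_force: [-0.3, -0.4, -2.3]
opening: 0.293
```

Request:
carry_out(grip=[1,1], linear=[[0,0,0],[0,0,0]], turn=[0,0])

```text
t: 22.25
eef_pos: [429.8, -61.2, 174.9]
tcp_rot: [-2.639, 1.57, 2.587]
ft_force: [0.5, 0.6, -2.0]
opening: 0.294
```

```bash
python3 look.py pics/s11.png
```

```text
22.25 [429.8 -61.2 174.9] [ 0.5  0.6 -2. ] 0.294 [-0.29  0.3   2.07  0.    0.77 -0.81]
[[-0.0, 0.87, 0.49], [0.0, 0.49, -0.87], [-1.0, -0.0, -0.0]]
grasp 287.2039744960583 167.2338533719535 x0 y0 267 147
```

View pics/s11.png

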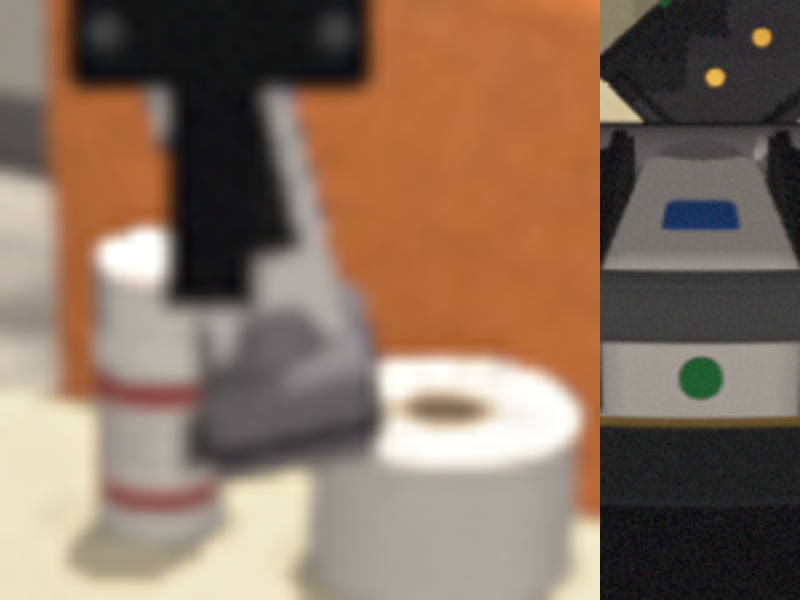

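```bash
python3 - <<'E'
from h import *
from cell import env,cams
s=env.state();R=tool(s);i=cams.camera_info("scene");g=s["eef_pos"]+[0,0,5];yt,zt=R[:,1],R[:,2]
f=lambda U,V:((U+.5)/10-.5+267,(V+.5)/10-.5+147)
def pl(p,k):
    o,d=ray(i,*f(*p));q=g+yt*k;P=o+d*(((q-o)@yt)/(d@yt))-q;return np.array([P@zt,P[2]])
B,C=pl((208,464),-32),pl((377,432),-32);e=C-B;print("B",B,"C",C,"mid",(B+C)/2,np.degrees(np.arctan2(e[1],e[0])),np.linalg.norm(e))
P,Q=pl((298,100),-14),pl((340,275),-14);e=P-Q;print(P,Q,np.degrees(np.arctan2(-e[0],e[1])))
E
```

```text
B [  0.61938196 -55.96595971] C [ 42.2579809  -47.10721175] mid [ 21.43868143 -51.53658573] 12.010782765470116 42.57053366906279
[21.6122255  32.80521569] [ 32.9924505  -12.62575331] 14.062926825062181
```

Request:
carry_out(grip=[1,1,1,1,1], linear=[[0,0,0],[0,0,0],[0,0,0],[0,0,0],[0,0,0]], turn=[0.045,0.045,0.045,0.045,0.045])

```text
t: 22.85
eef_pos: [429.8, -61.2, 175.1]
tcp_rot: [-3.088, 1.571, 1.425]
ft_force: [0.9, 0.7, -1.5]
opening: 0.293
```

Request:
carry_out(grip=[1,1,1,1,1], linear=[[0,0,0],[0,0.014,-0.062],[0,0.014,-0.062],[0,0.013,-0.062],[0,0,0]], turn=[0.04,0,0,0,0])

```text
t: 23.35
eef_pos: [480.1, 22.7, 175.0]
tcp_rot: [2.207, 1.57, 0.318]
ft_force: [0.4, -0.3, -2.2]
opening: 0.294
```

Request:
carry_out(grip=[1,1,1,1,1], linear=[[0.06,0,0],[0.08,0,0],[0.05,0,0],[0,0,0],[0,0,0]], turn=[0,0,0,0,0])

```text
t: 23.85
eef_pos: [478.7, 20.3, 80.5]
tcp_rot: [-1.415, 1.57, 2.976]
ft_force: [0.4, 0.5, -1.1]
opening: 0.288
```

Request:
carry_out(grip=[1,1,1,1,1], linear=[[0.01,0,0],[0.01,0,0],[0,0,0],[0,0,0],[0,0,0]], turn=[0,0,0,0,0])

```text
t: 24.35
eef_pos: [478.8, 20.5, 70.4]
tcp_rot: [1.961, 1.57, 0.068]
ft_force: [-0.2, 0.3, -1.8]
opening: 0.293
```

Request:
carry_out(grip=[1,1,1], linear=[[0.01,0,0],[0,0,0],[0,0,0]], turn=[0,0,0])

```text
t: 24.65
eef_pos: [478.6, 20.6, 64.9]
tcp_rot: [-1.529, 1.57, 2.861]
ft_force: [1.0, 0.7, -1.5]
opening: 0.293
```

Request:
carry_out(grip=[1,1,1], linear=[[0.008,0,0],[0,0,0],[0,0,0]], turn=[0,0,0])

```text
t: 24.95
eef_pos: [478.6, 20.6, 61.0]
tcp_rot: [-1.623, 1.57, 2.767]
ft_force: [0.1, -0.7, -2.6]
opening: 0.294
```

Request:
carry_out(grip=[1,1,1], linear=[[0.006,0,0],[0,0,0],[0,0,0]], turn=[0,0,0])

```text
t: 25.25
eef_pos: [478.9, 20.6, 58.7]
tcp_rot: [1.911, 1.57, 0.018]
ft_force: [-2.0, 0.3, 9.1]
opening: 0.295
```

Request:
carry_out(grip=[1,1,1], linear=[[0.004,0,0],[0,0,0],[0,0,0]], turn=[0,0,0])

```text
t: 25.55
eef_pos: [479.0, 20.7, 57.9]
tcp_rot: [1.895, 1.569, 0.002]
ft_force: [-5.8, 2.1, 30.9]
opening: 0.296
```

Request:
carry_out(grip=[1,1,1,1,1], linear=[[-0.006,0,0],[0,0,0.006],[0,0,0.006],[0,0,0],[0,0,0]], turn=[0,0,0,0,0])

```text
t: 26.05
eef_pos: [477.3, 15.2, 59.2]
tcp_rot: [2.329, 1.569, 0.435]
ft_force: [1.4, 8.0, 3.0]
opening: 0.294
```

Request:
carry_out(grip=[1,1,1,1], linear=[[0,0,0.006],[0,0,0.006],[0,0,0],[0,0,0]], turn=[0,0,0,0])

```text
t: 26.45
eef_pos: [475.7, 9.6, 59.3]
tcp_rot: [2.199, 1.568, 0.305]
ft_force: [3.6, 9.7, 3.6]
opening: 0.293
```

Request:
carry_out(grip=[1,1,1,1], linear=[[0,0,0.006],[0,0,0.004],[0,0,0],[0,0,0]], turn=[0,0,0,0])

```text
t: 26.85
eef_pos: [474.3, 5.1, 59.8]
tcp_rot: [2.175, 1.568, 0.281]
ft_force: [3.3, 13.5, 12.6]
opening: 0.291
```

Request:
carry_out(grip=[1,1,1,1,1], linear=[[0,0,-0.008],[-0.06,0,0],[-0.08,0,0],[-0.08,0,0],[0,0,0]], turn=[0,0,0,0,0])

```text
t: 27.35
eef_pos: [476.2, 7.9, 172.8]
tcp_rot: [1.778, 1.564, -0.116]
ft_force: [0.6, -0.4, -2.0]
opening: 0.294
```

Request:
carry_out(grip=[1,1,1,1,1], linear=[[0,0,0],[0,0,0],[0,0,0],[0,0,0],[0,0,0]], turn=[-0.047,-0.047,-0.047,-0.047,-0.047])

```text
t: 27.85
eef_pos: [474.1, 8.1, 167.8]
tcp_rot: [-2.135, 1.569, 2.999]
ft_force: [0.5, 0.6, -2.0]
opening: 0.291
```

Request:
carry_out(grip=[1,1,1], linear=[[0,0,0],[0,0,0],[0,0,0]], turn=[-0.03,0,0])

```text
t: 28.15
eef_pos: [474.3, 8.1, 168.3]
tcp_rot: [-2.246, 1.57, 2.974]
ft_force: [0.9, -0.7, -2.5]
opening: 0.293
```

```bash
python3 look.py pics/s12.png; python3 asc.py
```

```text
28.15 [474.3   8.1 168.3] [ 0.9 -0.7 -2.5] 0.293 [-0.12  0.36  1.99  0.    0.79 -0.63]
[[-0.0, 0.87, 0.49], [0.0, 0.49, -0.87], [-1.0, -0.0, -0.0]]
grasp 272.1500234846044 159.95960919639398 x0 y0 252 139
28.25 [474.4   8.2 168.6] Ftool [ 1.1  0.4 -0.1]
272 159
*=:...       .          .....=++++++++++
*=:                     .::..=++++++++++
*=-::::::...       ....::--.:=++++++++++
*+++++++=--:       .---===-:-=++++++++++
********++=-.     .:=+++++===+++++++++++
**********+-.     .-+**+++++++++++++++++
***********=.      -+#*+++++++++++++++++
***********=:      :+**+++++++++++++++++
***********=:      :+*+=++++++++++++++++
=++++*****+=:      :=*++++++++++++++++++
-=====+++++=.      .=**+++++++++++++++++
------=====-:      .=***++++++++++++++++
---------==-.      .-***++++++++++++++++
----------=-.      .-+#*++++=+++++++++++
----------=-:      .-+#*++++++++++++++++
----------=-.       :+#*++++++++++++++++
==----------.       :+**++++++++++++++++
**++===----:.       :=**++++++++++++++++
%%%##**++==:.      .:=**++++++++++++++++
@@%%%%%%##*+:     .:-+*#*+++++++++++++++
@@@@@@@@@@%*-     
[... 429 characters left out ...]
+++
%#########*=-------===+++++=*###*+++++++
########**+---=========++===*##**+++++++
%#######**=--===============*##*++++++++
%%%######*+===============-=*##**+++++++
%%%%%%####*+============---=*###*+++++++
%%%%%%%%%%#*=-------------:-*#%%*+++++++
%%%%%%%@@%#+-:---:::::::---=*###*+++++++
@@@@%%%@@@%+-::---------===+*###*+++++++
@@@@@%%@@%%*=---=========+**#***++++++++
@@@@@@@@@@%%*=======---===++++=+++++++++
@@@@@@@@@@@@@%#**+++==---======+++++++++
@@@@@@@@@@@@@@@@@%#*+++++++++=+**+++++++
@@@@@@@@@@@@@@@@@@@%*****##*+==**+++++++
%%@@@@@@@@@@@@@@@@@%**######+-=+*+++++++
+*%@@@@@@@@@@@@@@@@%**######+-=+****++++
=*@@@@@@@@@@@@@@@@@%***#####+-=+#%%%##**
*%@@@@@@@@@@@@@@@@@%**######+-=*#@@@@@@@
```

```bash
cat > edge.py <<'E'
from h import *
from cell import env,cams
s=env.state();R=tool(s);i=cams.camera_info("scene");g=s["eef_pos"]+[0,0,5]
p=np.array(i["view"])@np.r_[g,1];u,v=int(i["fx"]*p[0]/p[2]+i["cx"]),int(i["fy"]*p[1]/p[2]+i["cy"])
c=np.mean([cams.read_camera("scene").astype(float) for _ in range(3)],0)
b=c[v-9:v+9,u:u+16,0]; w=np.clip(b-b.min()-25,0,None); col=(w*np.arange(16)).sum(1)/w.sum(1)
print(s["t"],s["eef_pos"].round(1),col.round(1))
k=np.polyfit(np.arange(18)-9,col,1);P=[]
for r in(-9,8):
    o,d=ray(i,u+np.polyval(k,r),v+r);q=g-R[:,1]*14;x=o+d*(((q-o)@R[:,1])/(d@R[:,1]))-q;P.append((x@R[:,2],x[2]))
e=np.subtract(P[0],P[1]);print(np.round(P,1).tolist(),"tilt",np.degrees(np.arctan2(-e[0],e[1])))
print(c[v+12:v+34,u-10:u+20,0].astype(int)//10)
E
python3 edge.py
```

```text
28.3 [474.5   8.2 168.8] [7.4 7.3 7.1 7.2 7.4 7.6 7.6 7.7 7.6 7.7 7.8 8.1 8.4 8.3 7.8 7.5 7.5 7.6]
[[18.8, 31.6], [20.6, -15.0]] tilt 2.2310631315947926
[[16 16 16 16 16 15 13 13 14 13 11  9  9  9  9  9 11 13 14 14 12 14 22 25
  24 23 19 11  6  5]
 [16 16 16 16 16 15 13 13 14 12 10  9  9  9  9  9  9 10 12 13 12 13 20 24
  25 25 24 16  8  4]
 [16 16 16 16 16 16 13 12 13 11  9  9  9  9  9  9  9 10 11 12 13 13 16 23
  25 25 23 16  8  4]
 [16 16 16 16 16 15 13 11 10  9  8  9  9  9  9  9  9 11 12 13 13 12 13 19
  22 22 18 13  7  4]
 [15 15 15 15 16 15 12  9  8  8  8  8  8  8  8  8  9 11 13 13 13 12 11 15
  17 16 15 11  6  4]
 [15 14 14 14 14 12  9  8  8  8  8  8  8  8  8  9  9 11 12 12 12 11 10 13
  15 15 14 11  6  4]
 [14 14 14 13 13 10  8  8  8  8  8  8  8  9  9  9  9 10 10 10 10  9  9 13
  15 15 14 10  6  5]
 [14 14 14 13 12 10  8  8  9  9  9  9  9  9  9  9  9  9  9  9  9  9  9 13
  15 15 13 10  6  5]
 [14 14 14 14 13 10  8  8  9  9  9  9  9  9  9  9  9  9  9  9  9  8  9 13
  15 15 14 10  6  5]
 [16 15 15 15 15 13 11  9  9  9  9  9  9  8  8  8  8  8  8  8  8  7  8 12
  15 16 15 12  7  
[... 443 characters left out ...]
8  9 10 10 10
   9  9 10  9  6  5]
 [19 19 19 19 18 18 18 18 16 14 13 10  8  7  7  7  7  6  6  6  6  7  6  7
   7  8 10  9  6  5]
 [19 19 19 19 19 19 19 19 18 18 17 16 14 13 12 11 10 10 10  9  9  9  9  9
   9 10 11 10  6  5]
 [19 19 19 19 19 19 19 19 19 19 19 19 18 17 15 13 13 13 13 13 14 14 13 11
   9  9 12 10  6  5]
 [19 19 19 19 19 19 19 19 19 19 19 19 19 19 16 13 13 14 15 15 15 15 14 11
   8  8 11 10  7  5]
 [19 19 19 19 19 19 19 19 19 19 19 19 19 19 16 13 13 14 14 15 15 15 14 11
   7  8 11 11  9  9]
 [19 19 19 19 19 19 19 19 19 19 19 19 19 19 16 13 13 14 14 15 15 16 14 10
   7  8 12 13 14 15]
 [19 19 19 19 19 19 19 19 19 19 19 19 19 18 16 13 13 14 15 15 15 16 14 11
   7  9 12 14 17 18]]
```

Request:
carry_out(grip=[1,1,1,1,1], linear=[[0,0,0],[0,0,0],[0,0,0],[0,0,0],[0,0,0]], turn=[-0.047,-0.047,-0.047,-0.047,-0.047])

```text
t: 28.95
eef_pos: [474.6, 8.2, 169.2]
tcp_rot: [0.621, 1.571, 0.304]
ft_force: [0.1, 0.3, -1.3]
opening: 0.29
```

Request:
carry_out(grip=[1,1,1,1,1], linear=[[0,-0.08,-0.01],[0,-0.077,-0.01],[0,0,0],[0,0,0],[0,0,0]], turn=[0,0,0,0,0])

```text
t: 29.45
eef_pos: [440.6, -62.7, 169.2]
tcp_rot: [0.53, 1.57, 0.208]
ft_force: [0.2, 1.0, -2.0]
opening: 0.295
```

```bash
python3 - <<'E'
from cell import env,cams
from h import *
s=env.state();print(s["t"],s["eef_pos"].round(1),s["ft_force"].round(1));R=tool(s);print(R.round(3).tolist())
print(shift(s,(439.5,-63.6,75)).round(4))
i=cams.camera_info("wrist");w=cams.read_camera("wrist");cv2.imwrite("pics/w13.png",w)
h=cv2.cvtColor(w,cv2.COLOR_BGR2HSV)
k,_,st,ce=cv2.connectedComponentsWithStats(cv2.inRange(h,(10,90,120),(30,255,255)))
for j in range(1,k):
    if 15<st[j][4]<200: print(st[j].tolist(),ce[j].round(1),plane(*fray(i,*ce[j]),8).round(1))
gm=cv2.inRange(h,(50,80,40),(85,255,255));k,_,st,ce=cv2.connectedComponentsWithStats(gm)
for j in range(1,k):
    if st[j][4]>15: print("green",st[j].tolist(),ce[j].round(1))
E
```

```text
29.45 [440.6 -62.7 169.2] [ 0.2  1.  -2. ]
[[0.0, 0.317, 0.948], [0.0, 0.948, -0.317], [-1.0, 0.0, 0.0]]
[ 0.1884 -0.0025 -0.0015]
[260, 205, 8, 7, 43] [263.4 208. ] [445.7 -79.4   8. ]
[284, 205, 8, 7, 44] [287.4 207.9] [453.3 -56.4   8. ]
[334, 299, 2, 15, 25] [334.6 306.2] [582.9 -40.6   8. ]
[219, 304, 3, 16, 26] [220.  310.4] [ 546.3 -168.6    8. ]
[451, 314, 18, 23, 198] [459.5 325.2] [684.4 115.8   8. ]
[532, 402, 16, 18, 116] [540.2 411.5] [1084.9  343.1    8. ]
green [267, 173, 18, 3, 50] [275.5 173.9]
green [270, 329, 16, 15, 182] [277.3 335.6]
```

Request:
carry_out(grip=[1,1,1,1,1], linear=[[0.03,-0.004,0],[0.08,0,0],[0.06,0,0],[0.014,0,0],[0,0,0]], turn=[0,0,0,0,0])

```text
t: 30.0
eef_pos: [439.6, -64.4, 76.6]
tcp_rot: [3.12, 1.569, 2.798]
ft_force: [-0.2, -0.3, -1.5]
opening: 0.293
```

Request:
carry_out(grip=[1,1,1,1,1], linear=[[0.008,0,0],[0.006,0,0],[0,0,0],[0,0,0],[0,0,0]], turn=[0,0,0,0,0])

```text
t: 30.5
eef_pos: [439.7, -65.0, 70.5]
tcp_rot: [0.183, 1.57, -0.14]
ft_force: [0.0, 0.1, -1.6]
opening: 0.295
```

Request:
carry_out(grip=[1,1,1], linear=[[0.004,0,0],[0,0,0],[0,0,0]], turn=[0,0,0])

```text
t: 30.8
eef_pos: [439.5, -65.0, 68.1]
tcp_rot: [2.532, 1.571, 2.209]
ft_force: [-0.1, -0.5, -2.0]
opening: 0.296
```

Request:
carry_out(grip=[1,1,1], linear=[[0.004,0,0],[0,0,0],[0,0,0]], turn=[0,0,0])

```text
t: 31.1
eef_pos: [439.6, -65.0, 66.0]
tcp_rot: [2.675, 1.571, 2.353]
ft_force: [-0.1, -0.2, -2.0]
opening: 0.289
```

Request:
carry_out(grip=[1,1,1], linear=[[0.003,0,0],[0,0,0],[0,0,0]], turn=[0,0,0])

```text
t: 31.4
eef_pos: [439.7, -65.0, 65.0]
tcp_rot: [0.137, 1.57, -0.185]
ft_force: [-0.7, 0.1, 6.8]
opening: 0.291
```

Request:
carry_out(grip=[1,1,1], linear=[[0.003,0,0],[0,0,0],[0,0,0]], turn=[0,0,0])

```text
t: 31.7
eef_pos: [440.6, -65.3, 64.4]
tcp_rot: [0.034, 1.568, -0.288]
ft_force: [-1.1, -0.4, 21.4]
opening: 0.297
```

Request:
carry_out(grip=[1,1,1,1,1], linear=[[-0.004,0,0],[0,0,0.006],[0,0,0.006],[0,0,0],[0,0,0]], turn=[0,0,0,0,0])

```text
t: 32.2
eef_pos: [445.0, -66.8, 64.8]
tcp_rot: [3.053, 1.57, 2.73]
ft_force: [-2.1, 1.2, -2.5]
opening: 0.292
```

Request:
carry_out(grip=[1,1,1,1], linear=[[0,0,0.006],[0,0,0.004],[0,0,0],[0,0,0]], turn=[0,0,0,0])

```text
t: 32.6
eef_pos: [447.3, -67.6, 64.6]
tcp_rot: [-3.123, 1.564, 2.839]
ft_force: [-10.0, 3.1, 4.1]
opening: 0.291
```

Request:
carry_out(grip=[1,1,1,1], linear=[[0,0,0.004],[0,0,0.003],[0,0,0],[0,0,0]], turn=[0,0,0,0])

```text
t: 33.0
eef_pos: [450.6, -68.7, 64.6]
tcp_rot: [-3.128, 1.564, 2.833]
ft_force: [-10.6, 3.8, 4.3]
opening: 0.295
```

Request:
carry_out(grip=[1,1,1,1,1], linear=[[0,0,-0.006],[0,0,-0.003],[0.002,0,0],[0,0,0],[0,0,0]], turn=[0,0,0,0,0])

```text
t: 33.5
eef_pos: [449.3, -68.3, 64.1]
tcp_rot: [0.219, 1.57, -0.103]
ft_force: [-0.7, 0.7, -3.1]
opening: 0.295
```

Request:
carry_out(grip=[1,1,1], linear=[[0.003,0,0],[0,0,0],[0,0,0]], turn=[0,0,0])

```text
t: 33.8
eef_pos: [449.8, -68.4, 63.4]
tcp_rot: [0.043, 1.569, -0.28]
ft_force: [0.2, -1.1, 11.1]
opening: 0.297
```

Request:
carry_out(grip=[1,1,1], linear=[[0.002,0,0],[0,0,0],[0,0,0]], turn=[0,0,0])

```text
t: 34.1
eef_pos: [450.3, -68.6, 63.0]
tcp_rot: [0.033, 1.567, -0.29]
ft_force: [0.6, -0.9, 21.0]
opening: 0.29
```

Request:
carry_out(grip=[1,-1,-1,-1,-1], linear=[[-0.002,0,0],[0,0,0],[0,0,0],[0,0,0],[0,0,0]], turn=[0,0,0,0,0])

```text
t: 34.6
eef_pos: [449.0, -68.1, 62.5]
tcp_rot: [2.726, 1.571, 2.404]
ft_force: [-0.3, -0.4, -0.0]
opening: 0.573
```

Request:
carry_out(grip=[-1,-1,-1,-1,-1], linear=[[0,0,0],[0,0,0],[0,0,0],[0,0,0],[0,0,0]], turn=[0,0,0,0,0])

```text
t: 35.1
eef_pos: [449.0, -68.1, 62.6]
tcp_rot: [1.551, 1.571, 1.229]
ft_force: [0.2, 0.3, 1.0]
opening: 0.976
```

Request:
carry_out(grip=[-1,-1,-1,-1,-1], linear=[[-0.02,0,0],[-0.05,0,0],[-0.08,0,0],[-0.08,0,0],[-0.05,0,0]], turn=[0,0,0,0,0])

```text
t: 35.6
eef_pos: [449.2, -68.2, 206.0]
tcp_rot: [0.064, 1.568, -0.259]
ft_force: [-0.1, 0.3, -0.8]
opening: 1.0
```

Request:
carry_out(grip=[-1,-1,-1,-1,-1], linear=[[0,0.05,0],[0,0.06,0],[0,0,0],[0,0,0],[0,0,0]], turn=[0,0,0,0,0])

```text
t: 36.1
eef_pos: [466.2, -16.4, 202.8]
tcp_rot: [-1.895, 1.571, -2.217]
ft_force: [0.2, -0.5, -0.6]
opening: 0.996
```

```bash
python3 - <<'E'
from cell import env,cams
from h import *
s=env.state();print(s["t"],s["eef_pos"].round(1),s["ft_force"].round(1),s["opening"])
i=cams.camera_info("wrist");w=cams.read_camera("wrist");cv2.imwrite("pics/w14.png",w);h=cv2.cvtColor(w,cv2.COLOR_BGR2HSV)
k,_,st,ce=cv2.connectedComponentsWithStats(cv2.inRange(h,(50,80,40),(85,255,255)))
for j in range(1,k):
    if st[j][4]>10: print("green",st[j].tolist(),ce[j].round(1),plane(*fray(i,*ce[j]),126).round(1),plane(*fray(i,*ce[j]),14).round(1))
c=cams.read_camera("scene");cv2.imwrite("pics/s14.png",c)
m=cv2.cvtColor(c,cv2.COLOR_BGR2GRAY)[180:240,268:318]
print("\n".join("".join(" .:-=+*#%@"[min(9,x//22)] for x in r) for r in m))
E
```

```text
36.1 [466.2 -16.4 202.8] [ 0.2 -0.5 -0.6] 0.9964705099175976
green [221, 159, 15, 3, 44] [228.1 160. ] [408.2 -34.8 126. ] [415.6 -55.3  14. ]
green [204, 226, 6, 7, 37] [206.5 229.1] [452.4 -69.5 126. ] [ 480.9 -106.7   14. ]
###**+++**#####%#####*++++++++++++++++++++++++++++
%%##*+=+*####%%%%#%%%*++++++++++++++++++++++++++++
%%%##+=+**###%%%%%%%#*++++***+++++++*###########**
%%%%#++++*###%%%%####*+***%@@%#***#%@@@@@@@@@@@@@@
%%%%#*+==+**######***##%@%%@@@@@@@@@@@@@@@@@@@@@@@
@@%%#++====++++*+++*%@@@@@@@@@@@@@@@@@@@@@@@@@@@@@
@@@%#*+++==========#@@@@@@@@@@@@@@@@@@@@@%%%%@@@@@
@@@@@@%#*++++++++++*%@@@@@@@@@@@@@@@@@@%*+++++*%@@
@@@@@@@@%*****##*++*##%%%@@@@@%%#%@@@@@@#*++++*%@@
@@@@@@@@%**######+=+*####%@%%###*#@@@@@@@@%%%@@@@@
@@@@@@@@%**######+=+*########*++=+@@@@@@@@@@@@@@@@
@@@@@@@@%**######+=+***####*+=-::+%@@@@@@@@@@@@@@@
@@@@@@@@%**######+=+++**###+-:..:=#@@@@@@@@@@@@@@@
@@@@@@@@%**######++++==+##*=:...:=*#%%%@@@@@@@@@@@
@@@@@@@@%**######***+--+*#*=:...:=*#######%%######
@@@@@@@@%*+**####***+--+*#*=:...:=*###############
@@@@@@@@%+==+++++++*+--+##*=:...:=*###############
@@@@@@
[... 1486 characters left out ...]
...:::-::::---====----:::::...:=#@@@@
%%%#+-:..  .......:::-::::-------:---:::....-#@@@@
%%%%#*=-:...........:::-:::::-:::---::......:*%@@@
%%%%%#*+=-:..::.......:::-:::::--:::........:=#@@@
*#%%%%%##*=:...::..  ...::-----:::...... ...:+%@@@
***#%%%%%%*+=::.... ......::::::....  ....:-+#%@@@
****#%%@@@%#*+-:... . .............. ..:-=+*%%@@@@
**#####%@@@@%#*=-:..    ......... ...:-+*#%@@@@@@@
+*####**%%@@@%#+==-:... . .........:=+*#%@@@@@@@@@
++**##***#%%@%*+++==-:...........-=*#%%@@@@@@@@@@@
++++***++**#%#**++++==-:......:-=*#%@@@@@@@#%%%@@@
+++++++++******#*++++++=-:..:-=*#%@@@@@@@@@#**#@@@
+++++++++**+++***++***#*+=--=*#%@@@@@@@@@@@***%@@@
+++++++++++++++++++*##%%%#++#%@@@@@@@@@@@@@#*#@@@@
```

```bash
python3 -c "
from cell import env
print(env.job_done())"
```

```text
the job is handed in; nothing more can be done
None
```

I read the orange label with the reader, put it back upright in its dock, let go and handed the job in at about 36 s of the 48 s. No verdict was reported.

**What I did:**
- **Tilting the reader:** the interface only turns the tool about its own axis. So I gripped the reader by its black sides and tilted it in the grip by pushing it against the dock. It ended about 28° over, against roughly 30° measured for the label.
- **Reading:** I held it about 62 mm from the orange bars for a little over 2 s. My estimates put it within about 6 mm sideways and 2–3° of square. The blue label was never approached.
- **Returning:** I pushed it back upright against the dock's edge, end wall and recess wall. Then I lowered it until the floor pushed back (about 20 N), released it and moved the arm clear.

**Last checks:**
- The reader's edges look vertical in the scene image.
- The dot on its top lies about 3 mm from the dock centre, within the 8 mm allowed.
- The gripper is fully open and the force reading is near zero.

**What was uncertain or disagreed:**
- The reader slid some 10–20 mm in the grip each time I tilted it. I therefore re-measured it from the images before aiming and before docking.
- Tilt readings in one view differed by 3–6° (for example 4.5° and 8° just before docking).
- The first drag back upright slid off the dock's rim with about 12° left, and I finished it against the end wall.
- I did not check the other objects' positions at the end. No unexpected contact forces showed up in the readings.

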